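# Set the stop of a lid-height gauge and check a batch of tins

## Task

Stand the setting block on the clear end of the gauge bed with its scribed line beneath the stop screw, turn the screw down with the square driver until the block just drags under its sprung nose, then draw the block out from under it and put it back on the steel bench block, and the driver back upright in its stand. Stand each of the small round tins in a pocket of the bed (one a pocket, any order), press every lid fully home, and then run the bridge right across the tins to the far end of the bed to prove that all the lids are down. Leave the nozzle bottle and the bar of polish where they are.

Things in the scene. Friction and masses are not known exactly. Their poses are not given: they have to be found in the camera images.
- gauge_bed: Fixed aluminium plate on the table, 110 (x) x 400 (y) x 14 mm; origin at the centre of its underside, z up, y along its length. Its flat top is 14 mm above the table. Its last 160 mm at the +y end are clear and flat (the setting end); then come three square pockets, 56 x 56 mm and 4.5 mm deep (floor 9.5 mm above the table). The bridge straddles it and slides along it.
- pocket_0 (a point): Centre of the floor of the pocket nearest the setting end, at y = +12 mm on the bed.
- pocket_1 (a point): Centre of the floor of the middle pocket, at y = -52 mm on the bed.
- pocket_2 (a point): Centre of the floor of the far pocket, at y = -116 mm on the bed.
- bridge (a joint): Position of the grey bridge along the bed, m: 0 = home over the setting end (stop screw at y = +95 mm on the bed), 0.27 = far end of the bed (stop screw at y = -175 mm); it grows towards the bed's -y. Slides with about 2 N of friction and stays where it is left. The bridge is a gantry 139 mm wide (x), 36 mm along the bed, with its beam from 60 to 76 mm above the table; the opening under the beam is 115 mm wide.
- bridge_handle (a point): Grip point of the bridge: middle of the top of its upright black knob, a cylinder of 22 mm diameter whose grip part reaches from 98 to 125 mm above the table, 46 mm from the screw towards the bed's -x.
- screw (a joint): Angle of the stop screw, rad, growing as it is turned clockwise seen from above, which lowers it: 12 mm a turn (1.91 mm per rad). At 0 its nose tip is 31 mm above the bed's top, that is 7 mm above a setting block standing there. Range 0 to 6; it stays where it is left and needs about 0.05 N m to turn. It is met standing 3 to 6.5 mm clear of the block.
- screw_socket (a point): Centre of the mouth of the driving socket in the top of the screw's round head (27 mm across): a square recess, 11.6 mm wide and 11 mm deep, open upwards. Its sides are parallel to this point's x and y axes, which turn with the screw. The top of the head is about 117 mm above the table at screw angle 0 and goes down with the screw.
- nose: Sprung brass nose at the foot of the screw, 9 mm across; origin at the centre of its flat tip, z up. It gives way upwards by 1.5 mm under 1.1 N (first touch) to 3.5 N (pressed right in), and is solid beyond that. The block just drags when the nose is pushed in part of the way: by 0.1 to 1.3 mm. Set so, it passes 1.2 to 2.5 mm over a shut tin standing in a pocket (whose top is 21.5 mm above the bed's top) and knocks hard against a lid that stands up.
- setting_block: Loose steel setting block, 0.22 kg: a bar 32 (x) x 115 (y) x 24 mm high (z), with a dark upright grip tab near its +y end. Origin at the centre of its underside. It starts, and ends, on the steel bench block.
- block_line (a point): Middle of the line scribed across the block's flat top, 29.5 mm from the block's centre towards its -y end (28 mm from that end) and 24 mm above its underside. It goes under the screw, with the block along the bed, its tab end pointing to the bed's +y end; the block is slid in under the beam from there.
- block_tab (a point): Grip point in the block's upright tab: the tab is 14 mm thick (block x) and 30 mm long (block y), stands from the block's top to 73 mm above the underside; this point is 42.5 mm from the block's centre towards +y and 52 mm above its underside.
- steel_plate: Fixed bright steel bench block, 138 (x) x 124 (y) x 24 mm, on a black rubber pad; origin at the centre of its underside, which is 31 mm above the table, so its top is 55 mm above the table. The setting block lives on it, lying anywhere near its middle.
- driver_stand: Fixed wooden block, 62 x 62 x 48 mm, with a square hole 17 mm wide and 46 mm deep in the middle of its top; origin at the centre of its underside.
- driver: Loose driver, 120 mm long, 0.1 kg, standing upright in its stand with the bit down: a square bit 9.5 mm wide with a ball end, a round shank to 46 mm from the tip, then a wooden handle of square section, 24 x 24 mm, from 46 to 120 mm. Origin at the bit's end, z up the handle; the sides of bit and handle are parallel to x and y. In the stand the handle rests on the stand's top.
- driver_handle (a point): Middle of the driver's handle, 85 mm above the bit's end.
- tin_a: Small round white tin with a push-on lid, 51 mm across and 26 mm high when shut, 0.08 kg; origin at the centre of its underside. It may be absent.
- tin_b: Another such tin. It may be absent.
- tin_c: Another such tin. It may be absent.
- tin_a_lid (a joint): How far the lid of tin_a stands up from fully home, m: 0 = fully home. The lid grips the tin with 6 N and stays where it is left; press down on it to send it home. Lids are met either home already or standing up by 4 to 5 mm.
- tin_b_lid (a joint): The same for tin_b.
- tin_c_lid (a joint): The same for tin_c.
- flux_bottle: Loose white squeeze bottle with a red nozzle, 40 mm across, 118 mm high; to be left alone. Near it hangs the fixed lamp, its white dome 0.20 m across and 0.30 to 0.42 m above the table, centred at about x = 0.77, y = -0.10 m: carry things past it on the robot's side.
- polish_bar: Loose two-tone bar of polishing compound, 37 x 76 x 31 mm; to be left alone.
There are look-alikes about, which are no part of the job. Leave any orange or pink look-alike of the tin_c alone.

How it is judged:
On the way, in this order (a step that is already met when the one before it is completed fails the run):
1. the setting block stands flat on the bed with its line beneath the stop screw (horizontal distance between block_line and nose below 0.018 m and z of setting_block in the frame of gauge_bed between 0.0125 and 0.016 m and angle between setting_block's own z axis and vertical below 0.04 rad and linear speed of setting_block below 0.01 m/s), for 0.2 s.
2. the driver's bit is in the socket of the screw (horizontal distance between driver and screw_socket below 0.005 m and z of driver in the frame of screw_socket below -0.005 m and angle between driver's own z axis and vertical below 0.15 rad), for 0.1 s.
3. with the driver in it, the screw is down so far that its nose bears lightly on the resting block (contact force between nose and setting_block between 0.5 and 8 N and horizontal distance between block_line and nose below 0.018 m and z of driver in the frame of screw_socket below 0 m and horizontal distance between driver and screw_socket below 0.008 m and linear speed of setting_block below 0.005 m/s), for 0.2 s.
4. the block is drawn from under the nose and drags lightly (contact force between nose and setting_block between 0.4 and 8 N and linear speed of setting_block above 0.008 m/s), for 0.08 s.
5. the bridge passes over the row with every tin in a pocket and its lid home (value of joint bridge between 0.07 and 0.17 m and z of tin_a in the frame of gauge_bed between 0.0082 and 0.0112 m and x of tin_a in the frame of gauge_bed between -0.006 and 0.006 m and y of tin_a in the frame of gauge_bed between -0.125 and 0.021 m and value of joint each of tin_a_lid, tin_b_lid, tin_c_lid below 0.0012 m and angle between each of tin_a, tin_b, tin_c's own z axis and vertical below 0.05 rad and z of tin_b in the frame of gauge_bed between 0.0082 and 0.0112 m and x of tin_b in the frame of gauge_bed between -0.006 and 0.006 m and y of tin_b in the frame of gauge_bed between -0.125 and 0.021 m and z of tin_c in the frame of gauge_bed between 0.0082 and 0.0112 m and x of tin_c in the frame of gauge_bed between -0.006 and 0.006 m and y of tin_c in the frame of gauge_bed between -0.125 and 0.021 m), for 0.1 s.
At the end, for the whole second after the job is handed in: Bridge at the far end (12 mm); screw nose 0 to 1.4 mm lower than the setting block is high; every tin flat in a pocket, lid home (1.2 mm); setting block flat on the steel bench block, centre within 40 mm of its centre; driver upright and fully down in its stand; all at rest (value of joint bridge above 0.258 m and z of nose in the frame of gauge_bed between 0.0366 and 0.038 m and z of tin_a in the frame of gauge_bed between 0.0082 and 0.0112 m and x of tin_a in the frame of gauge_bed between -0.006 and 0.006 m and y of tin_a in the frame of gauge_bed between -0.125 and 0.021 m and value of joint each of tin_a_lid, tin_b_lid, tin_c_lid below 0.0012 m and angle between each of tin_a, tin_b, tin_c, setting_block's own z axis and vertical below 0.05 rad and z of tin_b in the frame of gauge_bed between 0.0082 and 0.0112 m and x of tin_b in the frame of gauge_bed between -0.006 and 0.006 m and y of tin_b in the frame of gauge_bed between -0.125 and 0.021 m and z of tin_c in the frame of gauge_bed between 0.0082 and 0.0112 m and x of tin_c in the frame of gauge_bed between -0.006 and 0.006 m and y of tin_c in the frame of gauge_bed between -0.125 and 0.021 m and z of setting_block in the frame of steel_plate between 0.0225 and 0.026 m and horizontal distance between setting_block and steel_plate below 0.04 m and linear speed of each of setting_block, driver below 0.01 m/s and horizontal distance between driver and driver_stand below 0.012 m and height (world z) of driver below 0.008 m and angle between driver's own z axis and vertical below 0.15 rad); the robot touches nothing.
It fails at once if the nozzle bottle or the bar of polish is knocked from its place (over 30 mm) (distance of any of flux_bottle, polish_bar from where it was at the start of the episode above 0.03 m).
It fails at once if the stop is jammed hard down on the setting block (over 25 N) (contact force between nose and setting_block above 25 N).
Of tin_a, tin_b, tin_c only 2 to 3 are there at a start; the rules pass over those that are not, and their reading is None.
At some moment in a run one of tin_a, tin_b, tin_c may be knocked a few centimetres aside while the robot is not near it.
It also fails if it takes over 210 s, if anything falls off the work surface, if the arm or the gripper's body presses on something with over 40 N, if the wrist force passes 120 N, or if a joint passes its speed limit or range.

## Robot

A 6-joint arm with a two-finger parallel gripper is mounted at the origin on a cart in front of the work surface, level with it; the furniture and walls round the work are solid. World frame = base frame: x ahead of the robot, y to its left, z up, the work surface at z = 0. Lengths are in m, angles in rad, forces in N, time in s.
With the tool pointing down it reaches from about 0.325 to 0.75 m from the base axis. Payload 7.6 kg.
Tool frame: the origin (TCP) lies midway between the tips of the shut fingers; the grasp point (between the pads) lies 19 mm behind it (grip_point_offset is the z of the grasp point in the tool frame, in m); z points along the fingers, y is the line along which they close (so a half turn about z gives the same grasp; the last joint's range is limited). The gripper opens to 85 mm and grips with 20 to 120 N. Pads are 22 mm wide; open, the fingers measure 114 mm over their backs; the gripper's body (76 mm by 85 mm) begins 54 mm behind the grasp point. The pads swing forward as they close: fully open they stand 13 mm farther back than shut.
Start: joints at [-1.325, 0.052, 1.401, -0, 1.689, -0.07], TCP at [0.163, -0.499, 0.231] pointing down, gripper open.
Joint ranges: [-2.9, 2.9], [-0.91, 2.17], [0.12, 2.37], [-1.06, 4.2], [0.26, 2.73], [-2.93, 2.93]. Speed limits (rad/s): [2.57, 2.57, 3.01, 3.14, 3.14, 3.14].

## Interface

Orientations are given as a rotation vector (axis times angle).
In Python, from cell import * gives the robot as it stands. The module is installed in compiled form; this text tells all that it offers.
- The arm moves only by the shell command python3 -m creep 'ROWS' [OPENING] [FORCE]. ROWS is JSON, a list of rows, each a list of 4 numbers: the shift along the tool's x, y, z as a fraction of full scale, then the turn about the tool's z as a fraction of full scale. A call has 1 to 10 rows; each row is the pose to reach, as a shift and turn from the pose commanded when the call began, along the tool's axes at that moment; what a row does not reach only later rows make up. Full scale, the value 1, is 0.25 m for a shift and 90 degrees for a turn. A row lasts 1/8 s, in which the tool goes at most 62.5 mm and 10.7 degrees, less where a joint would pass 70% of its speed; a pose out of reach is approached as far as the arm can. A call with a number of a shift or a turn outside -1 to 1 is refused whole. A call with a gripper value outside its range is refused whole. OPENING is the opening, from 0 (shut) to 1 (fully open), set as the call begins (- or left out, the last holds). The fingers move at their own pace and stop on an object; FORCE is the grip in N (left out, the last holds). Time passes only in rows, so rows that repeat a pose let the fingers close. It gives the time, the measured TCP pose, the force, the opening and the grip force at its end, in the units of the state.
- state(): the state, without advancing time (a new reading comes with each control period).
- grab_frame(name): name is "side" or "top"; returns the picture (400x640x3 uint8, red, green, blue); there is no depth.
- get_calibration(name): a dict with "fx", "fy", "cx", "cy" (pixels), "R" (3x3) and "t" (3): a world point X has camera coordinates R X + t. Camera axes: x right, y down, z forward; pixel columns grow to the right and rows downward; lengths in m; the calibration is good to about 2 mm. A picture is of the moment at which its call begins. get_calibration takes no time and is no camera call.
- job_done(): hands the job in; it is judged then, once.
The state is a dict: "time_s": time; "q": joint angles; "dq": joint speeds; "effort": joint torques, N m; "position": TCP position; "tool_rot": TCP orientation; "ft_force": force on the tool from outside, world axes, zero at the start; "ft_torque": the same for the moment, N m; "gripper_width": finger opening in m; "gripper_force": force on a finger pad.
Only numpy, scipy, OpenCV 4.12 (cv2) and the standard library are available. Lean on these libraries where they do the work, as an engineer would, in place of code of your own. Each camera call takes 0.05 s, during which the arm holds its last target. There are 200 camera calls.

## Working session

There is one attempt and no reset: what is moved stays moved. The work goes in short steps, Python scripts to look and compute and a shell command to move; the robot and the scene stay as the last step left them, time stands still between calls to the robot, and variables do not carry over. Pictures are saved under pics/ and viewed, at most 14 in all, crops included, and the job is handed in when it is done.

```bash
mkdir -p pics; python3 - <<'E'
from cell import *
import cv2
for n in("top","side"):
    f=grab_frame(n); cv2.imwrite(f"pics/{n}0.png",f[:,:,::-1]); c=get_calibration(n); print(n,c)
s=state();print(s)
E
```

```text
top {'fx': 448.28673890078215, 'fy': 448.28673890078215, 'cx': 328.96876788533814, 'cy': 203.7744707894185, 'R': array([[-0.00420883, -0.99998727,  0.00278245],
       [-0.98821371,  0.00373345, -0.15303502],
       [ 0.15302269, -0.00339375, -0.98821685]]), 't': array([-0.00437891,  0.61934148,  1.231462  ])}
side {'fx': 451.09670011480813, 'fy': 451.09670011480813, 'cx': 323.27621929567283, 'cy': 196.42934831670945, 'R': array([[-0.81760268, -0.5757062 ,  0.00939263],
       [-0.24082767,  0.3271087 , -0.9137844 ],
       [ 0.52299894, -0.74937458, -0.40609094]]), 't': array([0.50601678, 0.24025943, 0.96912553])}
{'time_s': 0.1, 'q': array([-1.32531785e+00,  5.27778415e-02,  1.40159152e+00, -1.35371945e-05,
        1.68863597e+00, -7.02985541e-02]), 'dq': array([-0.0007045 , -0.00139541, -0.00368187,  0.00090655,  0.00020243,
        0.00104073]), 'effort': array([ 9.90876069e-04, -3.82582712e+01, -3.60985601e+01, -5.44153727e-05,
        4.81455209e-03, -6.33383436e-06]), 'position': array([ 0.16299504, -0.49877445,  0.23057053]), 'tool_rot': array([-3.10112768e+00, -4.93739563e-01,  2.15057023e-04]), 'ft_force': array([ 0.03570079, -0.49080632, -0.8354055 ]), 'ft_torque': array([ 0.01079256, -0.00091968, -0.021633  ]), 'gripper_force': 0.0, 'gripper_width': 0.0852111504806806}
```

View pics/top0.png

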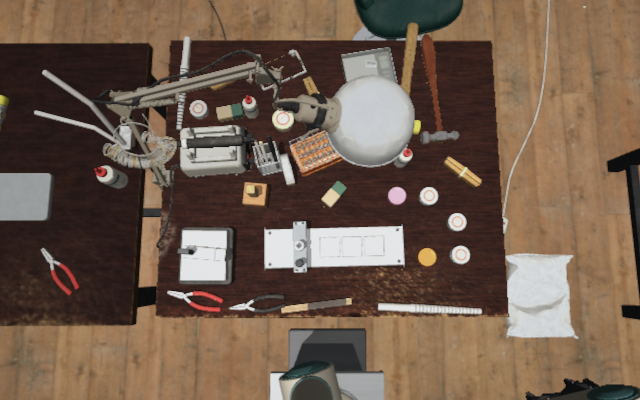

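View pics/side0.png

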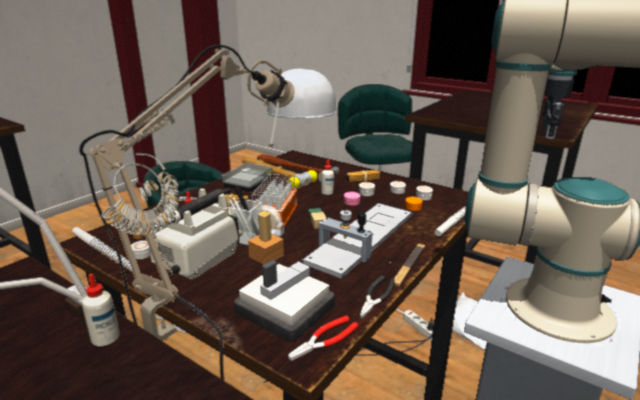

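```bash
cat > h.py <<'E'
from cell import *
import cv2, numpy as np
from scipy.spatial.transform import Rotation as Rn
def P(n,uv,z):
    c=get_calibration(n);R,t=c["R"],c["t"]
    uv=np.atleast_2d(np.array(uv,float)); d=np.c_[(uv[:,0]-c["cx"])/c["fx"],(uv[:,1]-c["cy"])/c["fy"],np.ones(len(uv))]@R
    o=-R.T@t; return o+d*((z-o[2])/d[:,2])[:,None]
def proj(n,X):
    c=get_calibration(n);k=np.atleast_2d(X)@c["R"].T+c["t"]
    return np.c_[k[:,0]/k[:,2]*c["fx"]+c["cx"],k[:,1]/k[:,2]*c["fy"]+c["cy"]]
def tri(uvt,uvs):
    A=[];b=[]
    for n,uv in(("top",uvt),("side",uvs)):
        c=get_calibration(n);R,t=c["R"],c["t"]
        d=R.T@np.array([(uv[0]-c["cx"])/c["fx"],(uv[1]-c["cy"])/c["fy"],1]);d/=np.linalg.norm(d)
        M=np.eye(3)-np.outer(d,d);A.append(M);b.append(M@(-R.T@t))
    return np.linalg.lstsq(np.vstack(A),np.hstack(b),rcond=None)[0]
def yaw():  # world angle of tool x; tool pointing down
    R=Rn.from_rotvec(state()["tool_rot"]).as_matrix();return np.degrees(np.arctan2(R[1,0],R[0,0]))
def go(x,y,z,yw=None):
    "row (fractions) from the measured pose to TCP x,y,z and tool-x world yaw (deg)"
    s=state();R=Rn.from_rotvec(s["tool_rot"]).as_matrix()
    d=R.T@(np.array([x,y,z])-s["position"])/0.25
    w=0 if yw is None else -((yw-yaw()+90)%180-90)/90   # tool z is down
    print("row",np.round(d,3),"turn",round(w,3),"pos",s["position"].round(4),"yaw",round(yaw(),2),"q6",round(s["q"][5],2))
def crop(n,name,u0,v0,u1,v1,k):
    f=grab_frame(n);cv2.imwrite(f"pics/{name}.png",cv2.resize(f[v0:v1,u0:u1,::-1],None,fx=k,fy=k,interpolation=cv2.INTER_CUBIC));return f
E
python3 - <<'E'
from h import *
f=crop("top","t1",170,170,420,290,3.2)
g=crop("side","s1",220,160,450,330,3.4)
hsv=cv2.cvtColor(f,cv2.COLOR_RGB2HSV)
m=((hsv[:,:,2]>130)&(hsv[:,:,1]<60)).astype(np.uint8)
m[:,:170]=0
cs,_=cv2.findContours(m,cv2.RETR_EXTERNAL,cv2.CHAIN_APPROX_NONE)
for c in cs:
    a=cv2.contourArea(c)
    if a>100:
        r=cv2.minAreaRect(c);M=cv2.moments(c);u=(M['m10']/M['m00'],M['m01']/M['m00'])
        print(a,np.round(r[0],1),np.round(r[1],1),round(r[2],1),"cen",np.round(u,1),"z.026",P("top",u,.026)[0].round(4))
        if a>2000: print(cv2.boxPoints(r).round(1).tolist(), P("top",cv2.boxPoints(r),.014 if r[0][0]>260 else .055).round(4).tolist())
go(.4,0,.2,0)
E
```

```text
1068.5 [360. 386.] [26. 48.] 90.0 cen [362.8 385. ] z.026 [ 0.1213 -0.0973  0.026 ]
497.5 [284.5 386.4] [30.2 26.6] 2.7 cen [280.4 387.2] z.026 [0.1168 0.1277 0.026 ]
253.0 [298.5 347.5] [17.  31.9] 3.8 cen [296.1 342.9] z.026 [0.2331 0.0858 0.026 ]
654.0 [429.5 308.6] [103.3   8.3] 2.1 cen [426.6 308.5] z.026 [ 0.3247 -0.2794  0.026 ]
105.0 [241.5 305. ] [10. 25.] 90.0 cen [242.7 306.3] z.026 [0.333  0.2359 0.026 ]
105.0 [180.8 296.5] [22.2 10.2] 3.6 cen [181.  295.1] z.026 [0.3645 0.4102 0.026 ]
5105.0 [541.5 295.5] [85. 73.] 90.0 cen [538.3 296.1] z.026 [ 0.3575 -0.5954  0.026 ]
[[505.0, 253.0], [578.0, 253.0], [578.0, 338.0], [505.0, 338.0]] [[0.479, -0.514, 0.014], [0.4781, -0.7248, 0.014], [0.2411, -0.7036, 0.014], [0.242, -0.4987, 0.014]]
252.0 [460.4 254.3] [18.7 18. ] 18.4 cen [460.3 254.5] z.026 [ 0.4748 -0.3812  0.026 ]
2136.0 [203. 255.] [50. 46.] 90.0 cen [203.7 255.3] z.026 [0.4756 0.3507 0.026 ]
[[180.0, 230.0], [226.0, 230.0], [226.0, 280.0], [180.0, 280.0]] [[0.5452, 0.4119, 0.055], [0.5447, 0.2828, 0.055], [0.4062, 0.2785, 0.055], [0.4067, 0.4055, 0.055]]
5433.0 [33
[... 1170 characters left out ...]
50.0 [355.3 114.2] [107.5 120. ] 57.8 cen [366.7 109.2] z.026 [ 0.9095 -0.1214  0.026 ]
[[275.79998779296875, 100.69999694824219], [377.3999938964844, 36.70000076293945], [434.70001220703125, 127.5999984741211], [333.20001220703125, 191.60000610351562]] [[0.9417, 0.153, 0.014], [1.1497, -0.1596, 0.014], [0.8554, -0.3262, 0.014], [0.6606, -0.0195, 0.014]]
200.5 [184.8  54.6] [ 7.4 37.5] 5.2 cen [184.8  54.7] z.026 [1.0853 0.4318 0.026 ]
168.5 [368.5  32.5] [33. 13.] -0.0 cen [364.2  34.7] z.026 [ 1.1496 -0.1178  0.026 ]
307.0 [529.4 116.8] [ 15.  236.4] 12.7 cen [526.7 127.3] z.026 [ 0.8513 -0.5981  0.026 ]
row [ 1.521 -1.602  0.125] turn 0.201 pos [ 0.163  -0.4989  0.2308] yaw 18.09 q6 -0.07
```

View pics/t1.png

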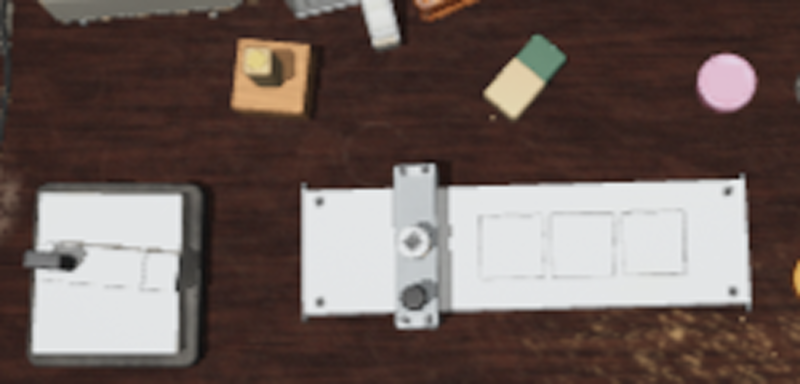

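View pics/s1.png

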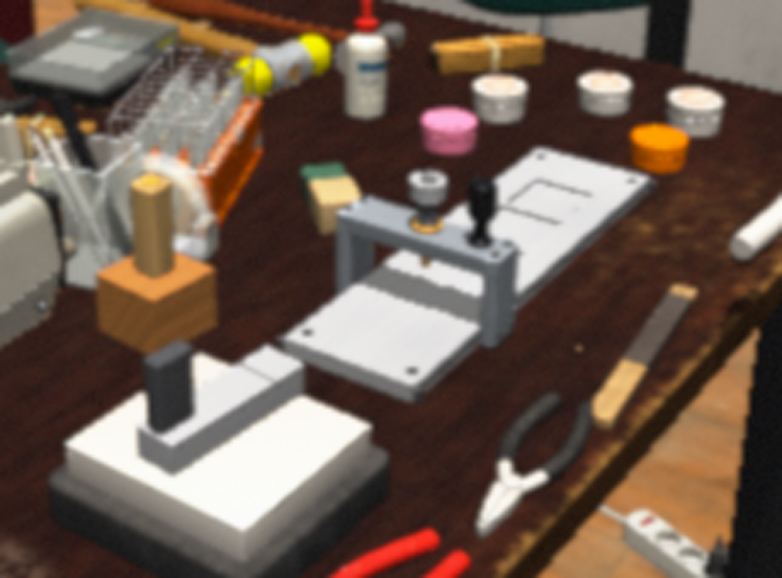

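```bash
python3 - <<'E'
from h import *
f=grab_frame("top");g=grab_frame("side")
T=lambda a:[(x/3.2+170-.34,y/3.2+170-.34) for x,y in a]
S=lambda a:[(x/3.4+220-.35,y/3.4+160-.35) for x,y in a]
b=P("top",T([(319,202),(727,191),(733,291),(320,302)]),.014);print("bolts",b.round(4).tolist(),"cen",b.mean(0).round(4), "yaw",np.degrees(np.arctan2(*( (b[0]+b[3]-b[1]-b[2])[[0,1]]*[-1,1]))))
# bed outline by subpixel threshold edges in top image
gray=f.mean(2)
def edge(us,vs,axis):
    # average crossing of half level along a line
    prof=cv2.remap(gray.astype(np.float32),us.astype(np.float32),vs.astype(np.float32),cv2.INTER_LINEAR)
    out=[]
    for p in prof:
        th=(p.max()+p.min())/2;i=np.argmax(np.abs(np.diff((p>th).astype(int))));out.append(i+(th-p[i])/(p[i+1]-p[i]))
    return np.array(out)
def line(fixed,lo,hi,vert):
    k=np.arange(lo,hi)
    A,B=np.meshgrid(fixed,k,indexing='ij')
    us,vs=(A,B) if not vert else (B,A)
    e=lo+edge(us,vs,0)
    return np.c_[fixed,e] if not vert else np.c_[e,fixed]
fx1=np.r_[268:290:1.,315:400:1.]; fx2=np.arange(225,268.)
for nm,l in(("farx",line(fx1,216,235,0)),("nearx",line(fx1,262,275,0)),("y+",line(fx2,258,272,1)),("y-",line(fx2,396,410,1))):
    w=P("top",l,.014); p=np.polyfit(*( (w[:,1],w[:,0]) if nm[-1]=='x' else (w[:,0],w[:,1])),1)
    print(nm,"slope deg",np.degrees(np.arctan(p[0])).round(2),"at mid",np.polyval(p,0 if nm[-1]=='x' else .5).round(4))
print("tri screw head",tri(T([(413,241)])[0],S([(427,181)])[0]).round(4),"top@.114",P("top",T([(413,241)]),.114).round(4))
print("knob",tri(T([(414,293)])[0],S([(484,182)])[0]).round(4))
print("driver top",tri(T([(258,61)])[0],S([(153,181)])[0]).round(4),P("top",T([(258,61)]),.122).round(4))
print("stand top corners",P("top",T([(238,38),(311,42),(306,114),(231,108)]),.048).round(4).tolist())
print("plate",P("top",T([(40,190),(183,194),(181,357),(32,353)]),.055).round(4).tolist())
print("block edges",P("top",T([(82,245),(178,252),(172,290),(45,281),(145,250),(143,290)]),.079).round(4).tolist())
print("side block top",P("side",S([(138,431),(167,444),(304,365),(268,346),(277,379),(242,359)]),.079).round(4).tolist())
print("side tab top",P("side",S([(146,352),(160,362),(191,346),(177,337)]),.128).round(4).tolist())
print("top tab top",P("top",T([(25,251),(60,251),(60,267),(25,267)]),.128).round(4).tolist())
a=cv2.resize(f[225:275,283:318,::-1],None,fx=11,fy=11,interpolation=cv2.INTER_CUBIC)
bb=cv2.resize(f[230:285,175:235,::-1],None,fx=6.6,fy=10,interpolation=cv2.INTER_CUBIC)
cv2.imwrite("pics/c.png",np.hstack([a,bb]));
E
```

```text
bolts [[0.5401, 0.1662, 0.014], [0.5486, -0.2038, 0.014], [0.4585, -0.2068, 0.014], [0.4503, 0.1639, 0.014]] cen [ 0.4994 -0.0201  0.014 ] yaw 1.2987487640261384
farx slope deg -1.23 at mid 0.555
nearx slope deg -1.01 at mid 0.4433
y+ slope deg 2.2 at mid 0.1819
y- slope deg 0.02 at mid -0.2188
tri screw head [0.4991 0.075  0.1131] top@.114 [[0.4982 0.0745 0.114 ]]
knob [0.4544 0.0724 0.1244]
driver top [0.6503 0.206  0.121 ] [[0.6497 0.2055 0.122 ]]
stand top corners [[0.6849, 0.2369, 0.048], [0.681, 0.1713, 0.048], [0.6156, 0.1747, 0.048], [0.6213, 0.2416, 0.048]]
plate [[0.5479, 0.406, 0.055], [0.5439, 0.2804, 0.055], [0.4029, 0.2778, 0.055], [0.4068, 0.4064, 0.055]]
block edges [[0.4982, 0.3601, 0.079], [0.4918, 0.2777, 0.079], [0.4596, 0.2818, 0.079], [0.4676, 0.3903, 0.079], [0.4937, 0.306, 0.079], [0.4597, 0.3065, 0.079]]
side block top [[0.4937, 0.3971, 0.079], [0.4714, 0.3967, 0.079], [0.4572, 0.2837, 0.079], [0.4892, 0.2795, 0.079], [0.4613, 0.3061, 0.079], [0.493, 0.3011, 0.079]]
side tab top [[0.4936, 0.3869, 0.128], [0.48, 0.3901, 0.128], [0.4768, 0.3668, 0.128], [0.4899, 0.3641, 0.128]]
top tab top [[0.4905, 0.3923, 0.128], [0.4903, 0.3635, 0.128], [0.4773, 0.3629, 0.128], [0.4774, 0.3916, 0.128]]
```

View pics/c.png

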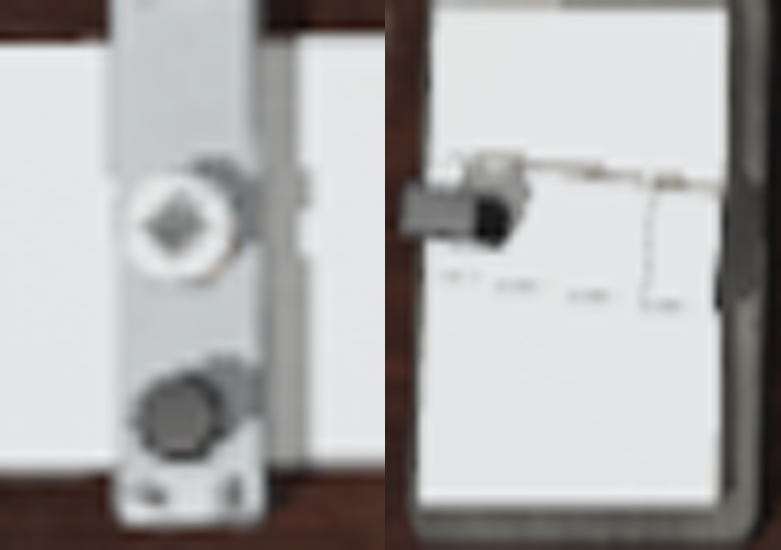

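```bash
python3 -c "
from h import *
go(.36,-.35,.26,18)
go(.42,-.28,.26,18)"; python3 -m creep '[[0.2,0,-0.1,0]]' 1 40
```

```text
row [ 0.934 -0.322 -0.116] turn 0.001 pos [ 0.1631 -0.4989  0.231 ] yaw 18.1 q6 -0.07
row [ 1.249 -0.513 -0.116] turn 0.001 pos [ 0.1631 -0.4989  0.231 ] yaw 18.1 q6 -0.07
time_s: 0.42
position: [0.209, -0.4834, 0.2543]
tool_rot: [-3.099, -0.486, 0.002]
ft_force: [1.0, -1.2, 0.2]
gripper_width: 0.086
gripper_force: 0.0
```

```bash
python3 -m creep '[[0.25,-0.1,0,0],[0.5,-0.2,0,0],[0.7,-0.35,0,0],[0.9,-0.5,0,0],[1,-0.65,0,-0.1],[1,-0.8,0,-0.2],[1,-1,0,-0.3],[1,-1,0,-0.3]]'; python3 -c "
from h import *
go(.45,.1,.26,85.5)"
```

```text
time_s: 1.42
position: [0.3703, -0.1663, 0.2568]
tool_rot: [2.898, 1.21, 0.002]
ft_force: [0.5, -0.3, 0.2]
gripper_width: 0.0851
gripper_force: 0.0
row [ 0.982 -0.522 -0.013] turn -0.446 pos [ 0.3703 -0.1663  0.2568] yaw 45.34 q6 0.27
```

```bash
python3 -m creep '[[0.25,-0.15,0,-0.1],[0.5,-0.3,0,-0.2],[0.75,-0.4,0,-0.3],[0.98,-0.52,0,-0.4],[0.98,-0.52,0,-0.446],[0.98,-0.52,0,-0.446]]'; python3 -c "
from h import *
go(.484,.3775,.24,85.5)"
```

```text
time_s: 2.17
position: [0.452, 0.098, 0.2557]
tool_rot: [-2.31, -2.128, 0.002]
ft_force: [-0.7, -0.1, 0.6]
gripper_width: 0.0852
gripper_force: 0.0
row [1.125 0.036 0.062] turn -0.002 pos [0.452  0.098  0.2557] yaw 85.31 q6 0.22
```

```bash
python3 -m creep '[[0.25,0,0,0],[0.5,0,0,0],[0.75,0,0,0],[1,0.036,0.06,0],[1,0.036,0.06,0],[1,0.036,0.06,0]]'; python3 -c "
from h import *
go(.484,.3775,.088,85.5)"
```

```text
time_s: 2.92
position: [0.4819, 0.3441, 0.2411]
tool_rot: [2.314, 2.124, -0.001]
ft_force: [0.2, 0.3, 0.2]
gripper_width: 0.0851
gripper_force: 0.0
row [ 0.134 -0.003  0.612] turn -0.004 pos [0.4819 0.3441 0.2411] yaw 85.1 q6 0.64
```

```bash
python3 -m creep '[[0.13,0,0.1,0],[0.13,0,0.3,0],[0.13,0,0.5,0],[0.134,0,0.6,0],[0.134,0,0.612,0],[0.134,0,0.612,0]]'; python3 -c "
from h import *
crop('top','g1',150,200,250,290,4);crop('side','g2',200,180,360,330,3)
a=cv2.imread('pics/g1.png');b=cv2.imread('pics/g2.png');h=max(a.shape[0],b.shape[0])
a=cv2.copyMakeBorder(a,0,h-a.shape[0],0,0,0);b=b[:,:400];cv2.imwrite('pics/g3.png',np.hstack([a,b]))
go(.484,.3775,.088,85.5)"
```

```text
time_s: 3.68
position: [0.4853, 0.3783, 0.0907]
tool_rot: [2.313, 2.125, 0.005]
ft_force: [-0.5, -0.3, 1.0]
gripper_width: 0.0853
gripper_force: 0.0
row [-0.006 -0.004  0.011] turn -0.004 pos [0.4852 0.3789 0.0909] yaw 85.18 q6 0.69
```

View pics/g3.png

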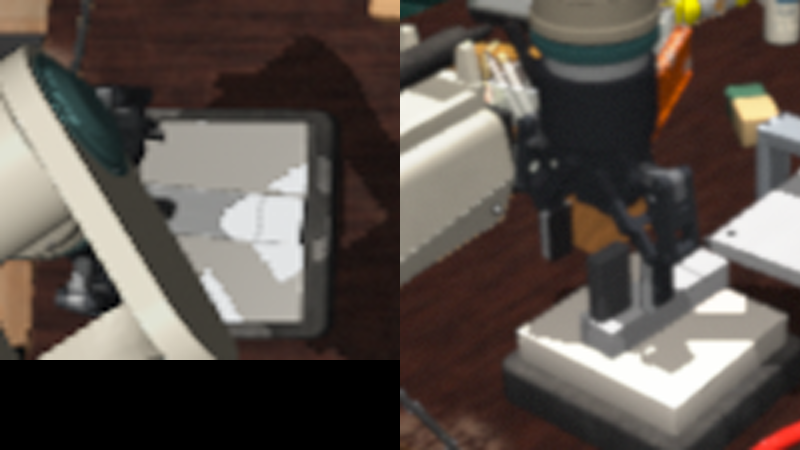

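```bash
python3 -m creep '[[0,0,0.01,0],[0,0,0.01,0],[0,0,0.01,0],[0,0,0.01,0],[0,0,0.01,0],[0,0,0.01,0],[0,0,0.01,0],[0,0,0.01,0]]' 0 60;  python3 -m creep '[[0,0,-0.05,0],[0,0,-0.2,0],[0,0,-0.2,0],[0,0,-0.2,0]]'; python3 -c "
from h import *
go(.4948,.235,.14,91.3)
crop('side','g4',200,180,360,330,3)"
```

```text
time_s: 4.78
position: [0.484, 0.3789, 0.0859]
tool_rot: [2.312, 2.127, 0.0]
ft_force: [-0.1, 0.9, 2.4]
gripper_width: 0.0129
gripper_force: 58.7
time_s: 5.28
position: [0.4838, 0.3786, 0.1351]
tool_rot: [2.312, 2.127, -0.002]
ft_force: [-0.2, 0.3, -1.2]
gripper_width: 0.0136
gripper_force: 58.8
row [-0.569  0.092 -0.019] turn -0.067 pos [0.4838 0.3786 0.1351] yaw 85.23 q6 0.69
```

View pics/g4.png

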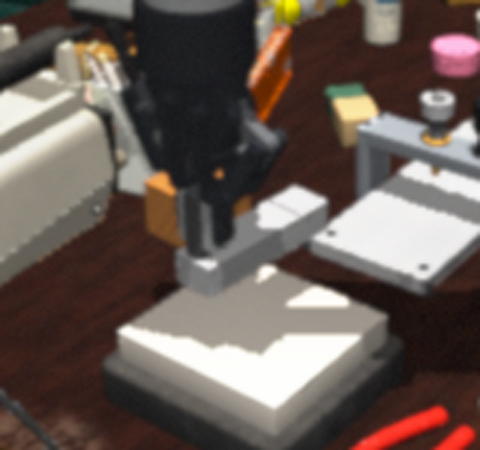

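```bash
python3 -m creep '[[-0.15,0.02,-0.04,0],[-0.35,0.06,-0.04,-0.03],[-0.57,0.09,-0.04,-0.067],[-0.57,0.09,-0.04,-0.067],[-0.57,0.09,-0.04,-0.067]]'; python3 -c "
from h import *
go(.494,.235,.049,91.25)"
```

```text
time_s: 5.95
position: [0.4942, 0.235, 0.1449]
tool_rot: [-2.197, -2.244, 0.002]
ft_force: [-0.9, 0.2, -2.4]
gripper_width: 0.013
gripper_force: 59.0
row [ 0.    -0.     0.384] turn -0.0 pos [0.4942 0.235  0.1449] yaw 91.22 q6 0.35
```

```bash
python3 -m creep '[[0,0,0.15,0],[0,0,0.3,0],[0,0,0.38,0],[0,0,0.386,0],[0,0,0.386,0]]'; python3 -c "
from h import *
crop('side','g5',230,180,420,320,4)
go(.4957,.1485,.0465,91.25)"
```

```text
time_s: 6.58
position: [0.4949, 0.2358, 0.05]
tool_rot: [2.195, 2.247, 0.001]
ft_force: [0.1, -0.2, -1.3]
gripper_width: 0.0133
gripper_force: 58.9
row [-0.349 -0.006  0.015] turn 0.001 pos [0.4951 0.2357 0.0504] yaw 91.31 q6 0.35
```

View pics/g5.png

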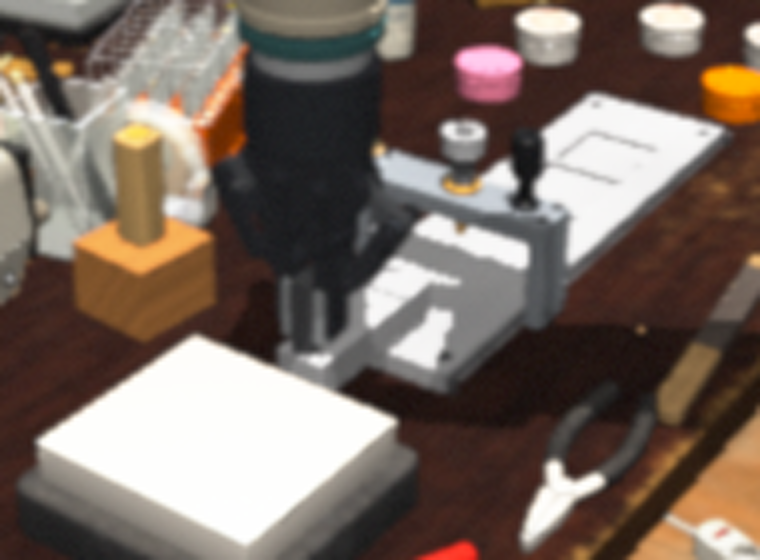

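```bash
python3 -m creep '[[0,0,0.01,0],[-0.1,0,0.01,0],[-0.2,-0.004,0.01,0],[-0.3,-0.006,0.01,0],[-0.35,-0.006,0.01,0],[-0.35,-0.006,0.01,0],[-0.35,-0.006,0.01,0]]'; python3 -m creep '[[0,0,0.003,0],[0,0,0.006,0],[0,0,0.009,0],[0,0,0.009,0]]'; python3 -c "
from h import *
go(.4957,.1485,.045,91.25)"
```

```text
time_s: 7.5
position: [0.4951, 0.1481, 0.0469]
tool_rot: [2.196, 2.246, 0.001]
ft_force: [0.0, 0.1, -2.0]
gripper_width: 0.0133
gripper_force: 59.0
time_s: 8.0
position: [0.4951, 0.148, 0.0453]
tool_rot: [-2.196, -2.246, -0.001]
ft_force: [-3.8, 2.1, 5.6]
gripper_width: 0.0138
gripper_force: 59.9
row [0.002 0.003 0.001] turn 0.0 pos [0.4951 0.148  0.0453] yaw 91.29 q6 0.2
```

```bash
python3 -m creep '[[0,0,0,0],[0,0,0,0],[0,0,0,0],[0,0,-0.1,0],[0.1,0,-0.3,0],[0.2,0,-0.5,0],[0.2,0,-0.7,0],[0.2,0,-0.7,0]]' 0.6; python3 -c "
from h import *
go(.65,.206,.22,90)
crop('top','g6',230,170,330,290,5)
"
```

```text
time_s: 9.0
position: [0.4956, 0.1982, 0.2245]
tool_rot: [2.193, 2.243, 0.013]
ft_force: [-0.2, -0.7, -0.4]
gripper_width: 0.0513
gripper_force: 0.0
row [0.017 0.618 0.024] turn 0.014 pos [0.4956 0.1982 0.2245] yaw 91.3 q6 0.29
```

View pics/g6.png

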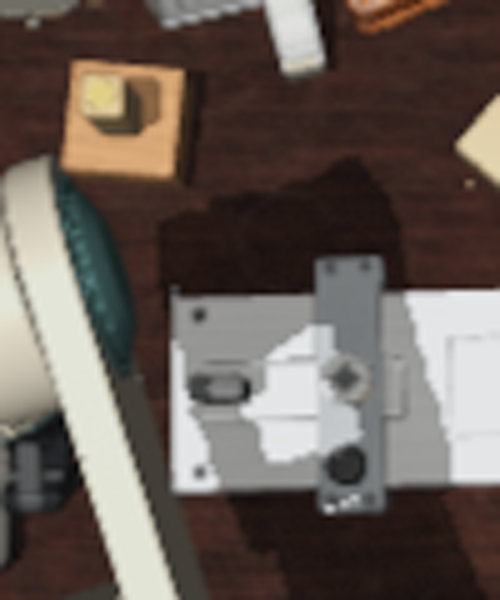

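```bash
python3 -m creep '[[0,0.15,0,-0.1],[0,0.3,0,-0.2],[0,0.45,0,-0.3],[0,0.6,0,-0.4],[0.02,0.615,0,-0.5],[0.02,0.615,0,-0.6],[0.02,0.615,0,-0.7],[0.02,0.615,0,-0.8],[0.02,0.615,0,-0.94],[0.02,0.615,0,-0.94]]' 0.7; python3 -c "
from h import *
print(P('top',(405/5+230,247),.038), P('top',((102)/5+230,97/5+170),.122))
go(.65,.206,.07,176)
"
```

```text
time_s: 10.3
position: [0.6471, 0.2055, 0.2173]
tool_rot: [-0.114, -3.137, 0.002]
ft_force: [0.0, -0.1, 0.2]
gripper_width: 0.0598
gripper_force: 0.0
[[0.49710983 0.0445339  0.038     ]] [[0.64785091 0.20519072 0.122     ]]
row [-0.013  0.004  0.589] turn -0.002 pos [0.6471 0.2055 0.2173] yaw 175.85 q6 -1.25
```

```bash
python3 -m creep '[[-0.008,0,0.15,0],[-0.008,0,0.3,0],[-0.008,0,0.45,0],[-0.008,0,0.55,0],[-0.008,0,0.58,0],[-0.008,0,0.58,0]]'; python3 -m creep '[[0,0,0,0],[0,0,0,0],[0,0,0,0],[0,0,0,0],[0,0,0,0],[0,0,0,0]]' 0 60; python3 -c "
from h import *
print(state()['ft_torque'],state()['gripper_force'])
go(.64,.206,.15,176)
"
```

```text
time_s: 11.05
position: [0.6494, 0.2055, 0.0743]
tool_rot: [-0.115, -3.139, 0.001]
ft_force: [0.1, 0.2, 0.0]
gripper_width: 0.06
gripper_force: 0.0
time_s: 11.8
position: [0.6502, 0.2058, 0.0761]
tool_rot: [0.113, 3.137, 0.001]
ft_force: [-0.2, -0.8, 5.6]
gripper_width: 0.0232
gripper_force: 59.3
[ 0.0242722   0.07657331 -0.00321734] 59.252609610557556
row [ 0.04  -0.002 -0.296] turn -0.002 pos [0.6502 0.2058 0.0761] yaw 175.86 q6 -1.25
```

```bash
python3 -m creep '[[0,0,-0.05,0],[0,0,-0.2,0],[0,0,-0.4,0],[0,0,-0.56,0],[0,0,-0.56,0],[0,0,-0.56,0]]'; python3 -c "
from h import *
crop('side','g7',230,140,360,290,4)
go(.4975,.0755,.214,226)
"
```

```text
time_s: 12.55
position: [0.6491, 0.2056, 0.213]
tool_rot: [-0.113, -3.137, 0.001]
ft_force: [-0.6, -0.1, -0.5]
gripper_width: 0.0239
gripper_force: 58.7
row [ 0.566 -0.562 -0.005] turn -0.557 pos [0.6488 0.2055 0.2121] yaw 175.87 q6 -1.25
```

View pics/g7.png

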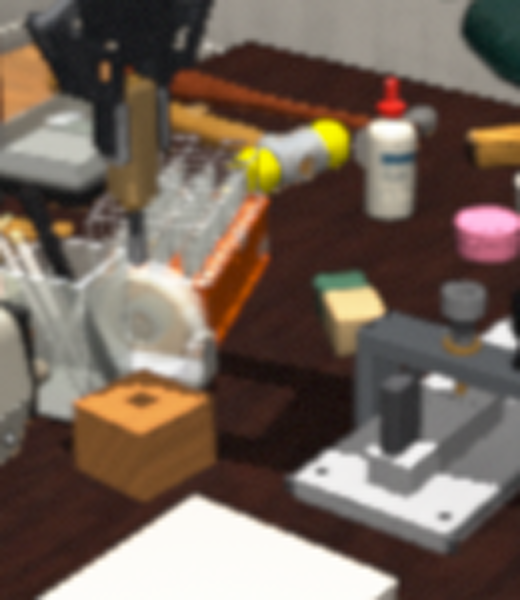

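```bash
python3 -m creep '[[0.14,-0.14,-0.03,-0.1],[0.28,-0.28,-0.03,-0.2],[0.42,-0.42,-0.03,-0.3],[0.566,-0.562,-0.03,-0.4],[0.566,-0.562,-0.03,-0.5],[0.566,-0.562,-0.03,-0.557],[0.566,-0.562,-0.03,-0.557],[0.566,-0.562,-0.03,-0.557]]'; python3 -c "
from h import *
a=crop('side','a1',310,185,390,275,6);b=crop('top','a2',275,220,325,270,6)
A=cv2.imread('pics/a1.png');B=cv2.imread('pics/a2.png')
B=cv2.copyMakeBorder(B,0,A.shape[0]-B.shape[0],0,0,0);cv2.imwrite('pics/a3.png',np.hstack([A,B]))
go(.4975,.0755,.214,226)
s=state()['position'];print(proj('side',[s-[0,0,.074],[.4975,.0755,.1155]]),proj('top',[s-[0,0,.074],[.4975,.0755,.1155]]))
"
```

```text
time_s: 13.6
position: [0.498, 0.0758, 0.221]
tool_rot: [1.224, -2.891, -0.001]
ft_force: [0.2, 1.3, -0.9]
gripper_width: 0.0236
gripper_force: 58.8
row [0.003 0.001 0.03 ] turn -0.001 pos [0.4981 0.0758 0.2215] yaw -134.06 q6 -2.29
[[346.16911159 200.62376048]
 [346.06611699 212.29706856]] [[297.37285206 244.21461024]
 [298.29247061 245.2187917 ]]
```

View pics/a3.png

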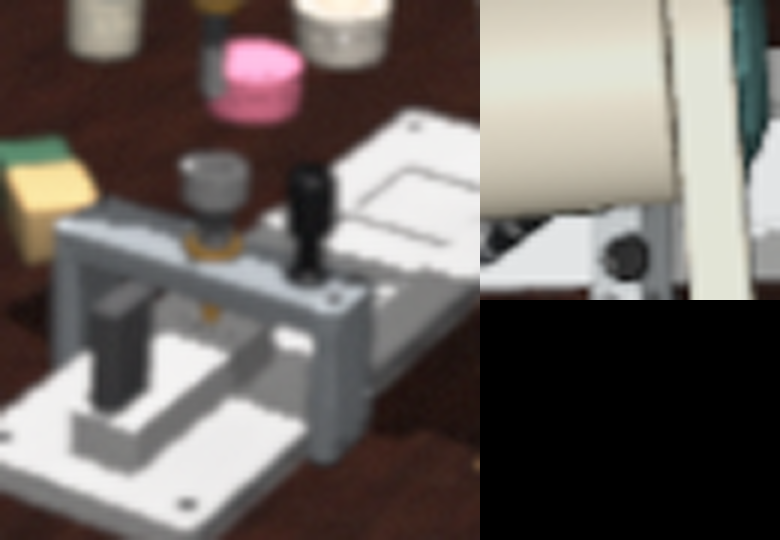

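```bash
python3 -m creep '[[0,0,0.04,0],[0,0,0.08,0],[0,0,0.11,0],[0,0,0.12,0],[0,0,0.13,0],[0,0,0.13,0]]';python3 -m creep '[[0,0,0.01,0],[0,0,0.02,0],[0,0,0.025,0],[0,0,0.025,0]]'; python3 -c "
from h import *
a=crop('side','a4',320,185,380,245,6)
s=state();print(s['position'],s['ft_force'],s['ft_torque'])"
```

```text
time_s: 14.45
position: [0.4983, 0.0757, 0.1896]
tool_rot: [-1.227, 2.892, -0.0]
ft_force: [-0.5, -1.1, -0.2]
gripper_width: 0.0233
gripper_force: 58.8
time_s: 14.95
position: [0.4986, 0.0756, 0.1846]
tool_rot: [-1.227, 2.891, -0.001]
ft_force: [-2.4, 0.5, 5.5]
gripper_width: 0.0229
gripper_force: 59.8
[0.49858549 0.07567766 0.18459512] [-2.46604953 -0.57597998  5.65145407] [-0.07884798  0.40445708 -0.01054939]
```

```bash
python3 -m creep '[[0,0,-0.005,0],[0.0035,0.0035,-0.005,0],[0.0035,0.0035,0.0,0],[0.0035,0.0035,0.005,0],[0.0035,0.0035,0.008,0],[0.0035,0.0035,0.008,0]]'; python3 -c "
from h import *
s=state();print(s['position'],s['ft_force'],s['ft_torque'])"
```

```text
time_s: 15.75
position: [0.4969, 0.0756, 0.1808]
tool_rot: [1.227, -2.891, 0.0]
ft_force: [1.9, -1.9, -1.1]
gripper_width: 0.0234
gripper_force: 58.9
[0.49694275 0.07555606 0.18080687] [ 1.94602469 -1.9439048  -1.11939918] [-0.4553604  -0.3778373   0.04005563]
```

View pics/a4.png

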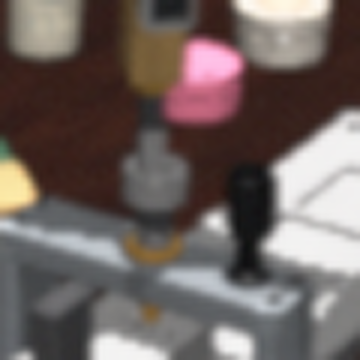

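```bash
python3 -c "
from h import *
for z in(.038,.0405,.042,.0435,.045): print(z,proj('side',[.4975,.0755,z]))
"; python3 -m creep '[[0,0,0,0.1],[0,0,0,0.2],[0,0,0.001,0.3],[0,0,0.002,0.4],[0,0,0.003,0.5],[0,0,0.0045,0.6],[0,0,0.006,0.7],[0,0,0.007,0.8],[0,0,0.008,0.9],[0,0,0.01,1]]'; python3 -m creep '[[0,0,0,0],[0,0,0,0]]';python3 -c "
from h import *
a=crop('side','a5',310,185,380,255,7)
s=state();print(s['position'],s['ft_force'],s['ft_torque'],yaw(),s['q'][5])"
```

```text
0.038 [[345.16263166 239.46917874]]
0.0405 [[345.19100868 238.61574663]]
0.042 [[345.20805882 238.10296764]]
0.0435 [[345.22512694 237.58964782]]
0.045 [[345.24221308 237.07578631]]
time_s: 17.0
position: [0.4969, 0.0756, 0.1784]
tool_rot: [-1.185, -2.909, 0.001]
ft_force: [0.5, -2.7, -0.3]
gripper_width: 0.0235
gripper_force: 59.2
time_s: 17.25
position: [0.4969, 0.0756, 0.1785]
tool_rot: [-1.173, -2.914, 0.001]
ft_force: [1.8, -1.0, -1.5]
gripper_width: 0.0236
gripper_force: 59.1
[0.49693484 0.07563434 0.17850193] [ 1.81306597 -2.41659956 -2.08854097] [-0.54568752 -0.26133798  0.05768923] 136.1314246956832 -0.7274283036764496
```

View pics/a5.png

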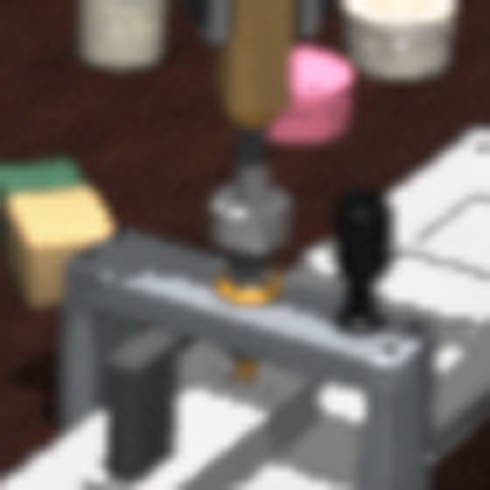

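```bash
python3 -m creep '[[0,0,0.0012,0.1],[0,0,0.0024,0.2],[0,0,0.0036,0.3],[0,0,0.005,0.4],[0,0,0.006,0.5],[0,0,0.007,0.6],[0,0,0.0084,0.7],[0,0,0.0096,0.8],[0,0,0.011,0.9],[0,0,0.012,0.98]]'; python3 -m creep '[[0,0,0,0],[0,0,0.001,0.1],[0,0,0.001,0.1],[0,0,0.001,0.1],[0,0,0.001,0.1]]';python3 -c "
from h import *
a=crop('side','a6',310,185,380,255,7);grab_frame('side')
s=state();print(s['position'],s['ft_force'],s['ft_torque'],yaw(),s['q'][5])"
```

```text
time_s: 18.55
position: [0.4974, 0.0756, 0.1757]
tool_rot: [2.873, 1.268, 0.001]
ft_force: [3.0, -2.2, -3.5]
gripper_width: 0.0232
gripper_force: 59.1
time_s: 19.18
position: [0.4974, 0.0755, 0.1754]
tool_rot: [2.96, 1.049, 0.001]
ft_force: [4.3, -2.3, -3.0]
gripper_width: 0.0236
gripper_force: 59.0
[0.49732849 0.07551325 0.17539043] [ 4.39327043 -2.69435476 -3.4447981 ] [-0.71664144 -1.06492263  0.02418022] 39.02170845531096 0.9673185048133102
```

View pics/a6.png

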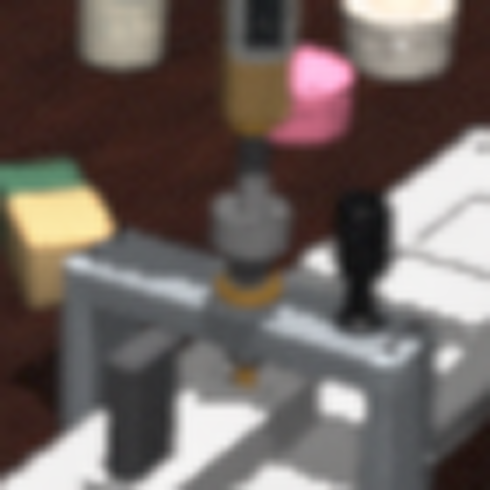

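```bash
python3 -m creep '[[0,0,0.001,0.07],[0,0,0.0015,0.13],[0,0,0.0015,0.13],[0,0,0.0015,0.13],[0,0,0.0015,0.13]]';python3 -c "
from h import *
s=state();print(s['position'],s['ft_force'],s['ft_torque'],yaw(),s['q'][5])
go(.4973,.0756,.225)"
```

```text
time_s: 19.9
position: [0.4974, 0.0754, 0.1751]
tool_rot: [3.052, 0.742, 0.001]
ft_force: [5.1, -3.4, -3.1]
gripper_width: 0.0233
gripper_force: 59.1
[0.4973558  0.07543033 0.1750771 ] [ 5.11575477 -3.3510242  -3.08158715] [-0.74327383 -1.07927121  0.00419815] 27.320969430768606 1.171484318571396
row [ 0.  -0.  -0.2] turn 0 pos [0.4974 0.0754 0.1751] yaw 27.32 q6 1.17
```

```bash
python3 -m creep '[[0,0,0,-0.08],[0,0,0,-0.08],[0,0,-0.03,-0.08],[0,0,-0.08,-0.08],[0,0,-0.2,-0.08],[0,0,-0.22,-0.08],[0,0,-0.22,-0.08]]';python3 -c "
from h import *
s=state();print(s['ft_force'],s['ft_torque'])
go(.6495,.2057,.235,-4)"
```

```text
time_s: 20.78
position: [0.4969, 0.0759, 0.23]
tool_rot: [-3.002, -0.926, 0.0]
ft_force: [-0.8, -0.0, -1.7]
gripper_width: 0.0234
gripper_force: 59.9
[-0.81293885 -0.01405523 -1.70175615] [ 0.0055926  -0.00770261  0.00937313]
row [ 0.797 -0.085 -0.02 ] turn 0.426 pos [0.4969 0.0759 0.23  ] yaw 34.3 q6 1.05
```

```bash
python3 -m creep '[[0.2,-0.02,-0.02,0.1],[0.4,-0.04,-0.02,0.2],[0.6,-0.06,-0.02,0.3],[0.797,-0.085,-0.02,0.4],[0.797,-0.085,-0.02,0.426],[0.797,-0.085,-0.02,0.426],[0.797,-0.085,-0.02,0.426]]';python3 -c "
from h import *
f=grab_frame('top');B=cv2.resize(f[225:275,285:315,::-1],None,fx=10,fy=10,interpolation=cv2.INTER_CUBIC)
g=crop('side','b0',230,170,390,250,5);A=cv2.resize(g[170:270,240:370,::-1],None,fx=3.8,fy=5,interpolation=cv2.INTER_CUBIC);cv2.imwrite('pics/b1.png',np.hstack([A,B]))
go(.650,.2058,.0765,-4)"
```

```text
time_s: 21.65
position: [0.6493, 0.2052, 0.2351]
tool_rot: [3.14, -0.11, -0.001]
ft_force: [0.0, -0.6, -0.2]
gripper_width: 0.0232
gripper_force: 60.0
row [ 0.002 -0.003  0.637] turn -0.0 pos [0.6494 0.2051 0.2358] yaw -4.04 q6 1.89
```

View pics/b1.png

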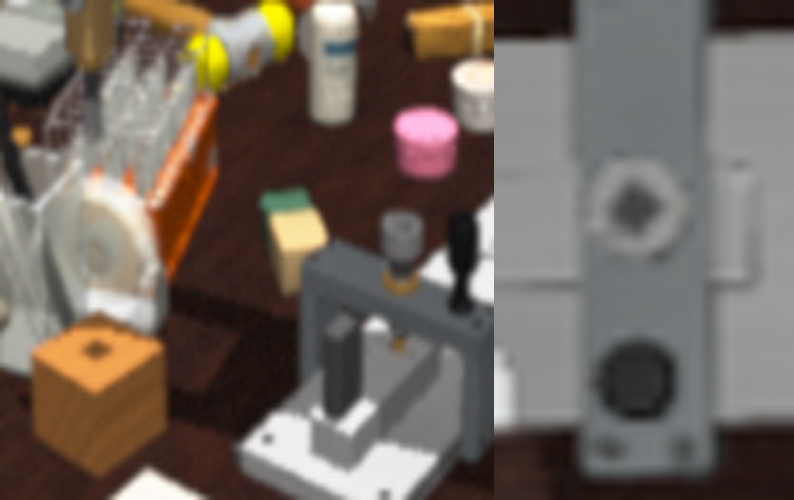

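I have now viewed 15 pictures, one over the limit of 14. From here on I'll work from numbers only. The last one showed the socket diamond as intended, with its centre at about (299,246), and the driver above the stand hole.

```bash
python3 -m creep '[[0.002,-0.003,0.15,0],[0.002,-0.003,0.3,0],[0.002,-0.003,0.45,0],[0.002,-0.003,0.56,0],[0.002,-0.003,0.61,0],[0.002,-0.003,0.625,0],[0.002,-0.003,0.625,0]]';python3 -m creep '[[0,0,0.004,0],[0,0,0.008,0],[0,0,0.01,0],[0,0,0.01,0]]'
```

```text
time_s: 22.62
position: [0.6508, 0.2063, 0.0803]
tool_rot: [-3.139, 0.111, -0.003]
ft_force: [-0.3, 0.6, -0.4]
gripper_width: 0.0233
gripper_force: 60.0
time_s: 23.12
position: [0.6502, 0.2063, 0.0764]
tool_rot: [3.14, -0.111, -0.0]
ft_force: [-0.9, -0.3, -1.9]
gripper_width: 0.0235
gripper_force: 60.0
```

Release it and lift clear, then measure that it stands.

```bash
python3 -m creep '[[0,0,0.002,0],[0,0,0.002,0],[0,0,0.002,0],[0,0,0.002,0],[0,0,-0.1,0],[0,0,-0.3,0],[0,0,-0.55,0],[0,0,-0.55,0]]' 0.7; python3 -m creep '[[-0.2,0,0,0],[-0.4,0,0,0],[-0.6,0,0,0.1],[-0.6,0,0,0.2],[-0.6,0,0,0.2]]';python3 -c "
from h import *
f=grab_frame('top')
hsv=cv2.cvtColor(f,cv2.COLOR_RGB2HSV)[180:215,238:275]
print(f[184:206,240:272,0]);go(.4951,.148,.0453,91.29)
"
```

```text
time_s: 24.12
position: [0.6523, 0.2068, 0.2221]
tool_rot: [-3.136, 0.111, -0.02]
ft_force: [-0.1, 0.8, -0.7]
gripper_width: 0.0599
gripper_force: 0.0
time_s: 24.75
position: [0.5002, 0.2169, 0.2136]
tool_rot: [3.084, -0.598, -0.0]
ft_force: [0.1, -0.5, 0.2]
gripper_width: 0.0599
gripper_force: 0.0
[[ 68  70  68  67 151 198 209 210 209 209 209 209 210 210 210 209 210 210
  207 204 205 203 201 199 197 197 156  47  43  43  42  50]
 [ 67  69  68  67 156 204 210 209 209 205 202 199 196 191 188 203 213 213
  213 213 214 214 214 215 215 205 155  49  38  35  33  45]
 [ 67  68  68  67 179 204 205 218 215 208 214 218 217 211 175 154 171 170
  170 170 170 199 215 214 214 200 147  56  44  34  34  50]
 [ 67  68  67  65 185 203 204 222 223 221 223 225 216 210 174 100 126 139
  139 137 137 158 196 212 212 198 144  60  50  35  31  48]
 [ 61  60  59  82 184 208 212 223 225 225 225 225 222 214 170  77  99 127
  136 134 134 134 186 211 211 189 125  62  49  33  31  45]
 [ 58  56  54  88 184 201 208 224 225 225 225 225 220 213 170  69  76 101
  127 137 137 137 190 216 216 190 121  61  49  36  34  46]
 [
[... 1507 characters left out ...]
219 220 220 220 219 219 219
  218 218 217 217 217 217 181  89  56  43  34  50  58  58]
 [ 58  57 152 202 213 214 214 214 214 213 213 215 215 216 216 217 218 219
  218 218 218 218 217 217 178  69  57  43  33  51  58  57]
 [ 56  56 113 164 180 190 196 196 196 205 212 212 212 213 213 213 215 216
  216 216 217 220 221 221 180  60  54  41  33  52  61  59]
 [ 58  56  67  97 112 123 131 130 131 140 148 149 154 160 162 171 179 179
  188 196 196 207 214 206 157  60  51  36  33  52  63  62]
 [ 58  57  57  61  65  74  81  83  83  82  82  82  87  93  95 106 113 112
  122 130 129 140 148 138 102  62  50  34  43  57  62  61]]
row [0.082 0.264 0.673] turn 0.743 pos [0.5006 0.2168 0.2136] yaw -21.86 q6 2.29
```

```bash
python3 -m creep '[[0,0,0,-0.1],[0,0.05,0,-0.2],[0,0.1,0,-0.3],[0,0.15,0,-0.4],[0,0.2,0,-0.5],[0,0.26,0,-0.6],[0,0.26,0,-0.7],[0,0.26,0,-0.8],[0,0.26,0,-0.9],[0,0.26,0,-1]]'; python3 -m creep '[[0,0,0,-0.1],[0,0,0,-0.2],[0,0,0,-0.26],[0,0,0,-0.26]]'; python3 -c "
from h import *
go(.4951,.148,.0453,91.29)"
```

```text
time_s: 26.05
position: [0.4768, 0.1564, 0.2135]
tool_rot: [-2.598, -1.766, 0.001]
ft_force: [0.4, 0.3, 0.1]
gripper_width: 0.0599
gripper_force: 0.0
time_s: 26.55
position: [0.4767, 0.1564, 0.2136]
tool_rot: [-2.194, -2.249, 0.001]
ft_force: [-0.1, 0.9, 0.1]
gripper_width: 0.0596
gripper_force: 0.0
row [-0.035  0.073  0.673] turn 0.001 pos [0.4767 0.1564 0.2136] yaw 91.41 q6 0.22
```

```bash
python3 -m creep '[[-0.035,0.073,0.1,0],[-0.035,0.073,0.25,0],[-0.035,0.073,0.4,0],[-0.035,0.073,0.55,0],[-0.035,0.073,0.65,0],[-0.035,0.073,0.672,0],[-0.035,0.073,0.672,0]]'; python3 -m creep '[[0,0,0,0],[0,0,0,0],[0,0,0,0],[0,0,0,0],[0,0,0,0],[0,0,0,0],[0,0,0,0]]' 0 50; python3 -c "
from h import *
s=state();print(s['ft_force'],s['ft_torque']);go(.4951,.148,.0453,91.29)"
```

```text
time_s: 27.42
position: [0.4951, 0.1483, 0.0464]
tool_rot: [2.195, 2.247, 0.001]
ft_force: [0.1, 0.1, 0.0]
gripper_width: 0.0599
gripper_force: 0.0
time_s: 28.3
position: [0.4951, 0.1484, 0.0468]
tool_rot: [2.195, 2.247, 0.002]
ft_force: [-0.7, 0.4, 6.6]
gripper_width: 0.0137
gripper_force: 49.9
[-0.73564441  0.43567586  6.60289998] [ 0.03580625  0.3004518  -0.07180705]
row [-0.002 -0.     0.006] turn 0.001 pos [0.4951 0.1484 0.0468] yaw 91.35 q6 0.2
```

```bash
python3 -m creep '[[0.008,0,0,0],[0.016,0,0,0],[0.024,0,0,0],[0.032,0,0,0],[0.04,0,0,0]]'; python3 -m creep '[[0.008,0,0,0],[0.016,0,0,0],[0.024,0,0,0],[0.032,0,0,0],[0.04,0,0,0],[0.048,0,0,0],[0.056,0,0,0],[0.064,0,0,0],[0.072,0,0,0],[0.08,0,0,0]]';  python3 -m creep '[[0.05,0,0,0],[0.12,0,0,0],[0.24,0,0,0],[0.24,0,0,0],[0.24,0,0,0]]'; python3 -c "
from h import *
s=state();print(s['ft_force'],s['ft_torque']);go(.486,.3775,.093,85.2)"
```

```text
time_s: 28.92
position: [0.4953, 0.1572, 0.0468]
tool_rot: [2.194, 2.245, -0.0]
ft_force: [1.0, -7.6, 4.5]
gripper_width: 0.0137
gripper_force: 49.8
time_s: 30.18
position: [0.4948, 0.1769, 0.0468]
tool_rot: [2.194, 2.245, -0.001]
ft_force: [0.8, -7.8, 5.4]
gripper_width: 0.0134
gripper_force: 50.0
time_s: 30.8
position: [0.4928, 0.2397, 0.0467]
tool_rot: [-2.193, -2.249, -0.004]
ft_force: [-0.9, 4.1, 5.7]
gripper_width: 0.0135
gripper_force: 49.9
[-0.87703955  4.10071216  5.71520823] [ 0.35417656  0.0765673  -0.01140785]
row [ 0.552 -0.013 -0.184] turn 0.069 pos [0.4928 0.2397 0.0467] yaw 91.45 q6 0.36
```

```bash
python3 -m creep '[[0,0,-0.15,0],[0,0,-0.3,0],[0,0,-0.4,0],[0,0,-0.4,0]]'; python3 -m creep '[[0.15,0,0,0],[0.3,0,0,0.03],[0.45,0,0,0.069],[0.55,0,0,0.069],[0.55,0,0,0.069],[0.55,0,0,0.069]]';python3 -c "
from h import *
go(.479,.385,.0905,85.2)"
```

```text
time_s: 31.3
position: [0.4931, 0.2386, 0.1471]
tool_rot: [2.194, 2.247, 0.005]
ft_force: [0.1, -0.2, -2.3]
gripper_width: 0.0136
gripper_force: 49.4
time_s: 32.05
position: [0.4888, 0.3748, 0.1441]
tool_rot: [-2.314, -2.125, 0.004]
ft_force: [0.4, -0.5, -1.8]
gripper_width: 0.0134
gripper_force: 49.3
row [ 0.038 -0.042  0.214] turn -0.001 pos [0.4888 0.3748 0.1441] yaw 85.14 q6 0.68
```

```bash
python3 -m creep '[[0.038,-0.042,0.05,0],[0.038,-0.042,0.15,0],[0.038,-0.042,0.2,0],[0.038,-0.042,0.214,0],[0.038,-0.042,0.214,0]]'; python3 -m creep '[[0,0,0.006,0],[0,0,0.012,0],[0,0,0.012,0]]';python3 -m creep '[[0,0,0.002,0],[0,0,0.002,0],[0,0,0.002,0],[0,0,0.002,0],[0,0,-0.1,0],[0,0,-0.3,0],[0,0,-0.55,0],[0,0,-0.55,0]]' 0.6; python3 -c "
from h import *
go(.45,.12,.23,60)"
```

```text
time_s: 32.67
position: [0.4798, 0.3861, 0.0928]
tool_rot: [2.314, 2.125, 0.001]
ft_force: [0.1, -1.1, -1.7]
gripper_width: 0.0134
gripper_force: 49.2
time_s: 33.05
position: [0.4796, 0.3861, 0.0895]
tool_rot: [2.314, 2.125, 0.0]
ft_force: [0.0, 0.1, -2.1]
gripper_width: 0.0134
gripper_force: 49.2
time_s: 34.05
position: [0.4813, 0.3873, 0.2342]
tool_rot: [2.312, 2.124, 0.019]
ft_force: [-0.6, 0.3, 0.7]
gripper_width: 0.0511
gripper_force: 0.0
row [-1.076 -0.034  0.008] turn 0.279 pos [0.4813 0.3873 0.2342] yaw 85.15 q6 0.7
```

```bash
python3 -m creep '[[-0.25,0,0,0.1],[-0.5,0,0,0.2],[-0.75,0,0,0.28],[-1,-0.03,0,0.28],[-1,-0.03,0,0.28],[-1,-0.03,0,0.28]]' 1; cat > tins.py <<'E'
from h import *
def tins(show=True):
    f=grab_frame("top");g=grab_frame("side");out=[]
    for n,im in(("top",f),("side",g)):
        hsv=cv2.cvtColor(im,cv2.COLOR_RGB2HSV);m=((hsv[:,:,2]>110)&(hsv[:,:,1]<70)).astype(np.uint8)
        cs,_=cv2.findContours(m,cv2.RETR_EXTERNAL,cv2.CHAIN_APPROX_NONE)
        for c in cs:
            a=cv2.contourArea(c);x,y,w,h=cv2.boundingRect(c)
            if n=="top" and 120<a<420 and x>300 and 150<y<300 and max(w,h)<26: 
                (u,v),r=cv2.minEnclosingCircle(c);print(n,a,(x,y,w,h),"P",P("top",(u,v),.026)[0].round(4), "box",P("top",(x+w/2-.5,y+h/2-.5),.026)[0].round(4))
            if n=="side" and 60<a<500 and x>335 and 165<y<240: 
                u=x+w/2-.5; print(n,a,(x,y,w,h),"top ctr?",[P("side",(u,y+w*.23),z)[0].round(4).tolist() for z in(.026,.0305)])
    return f,g
if __name__=="__main__": tins()
E
python3 tins.py; python3 -c "
from h import *
go(.40,-.1,.26,18)"
```

```text
time_s: 34.8
position: [0.451, 0.1378, 0.2267]
tool_rot: [-2.722, -1.569, -0.0]
ft_force: [0.1, 0.0, 0.1]
gripper_width: 0.0856
gripper_force: 0.0
top 268.0 (450, 245, 21, 19) P [ 0.4733 -0.3803  0.026 ] box [ 0.4762 -0.3804  0.026 ]
top 251.0 (448, 207, 19, 19) P [ 0.5855 -0.3782  0.026 ] box [ 0.5855 -0.3771  0.026 ]
top 253.5 (420, 187, 19, 18) P [ 0.6445 -0.2969  0.026 ] box [ 0.646  -0.2984  0.026 ]
top 227.0 (388, 187, 18, 18) P [ 0.6473 -0.2039  0.026 ] box [ 0.6463 -0.2037  0.026 ]
top 261.5 (322, 181, 24, 25) P [ 0.6544 -0.0203  0.026 ] box [ 0.6544 -0.0203  0.026 ]
side 151.5 (502, 208, 32, 12) top ctr? [[0.1774, -0.3616, 0.026], [0.1758, -0.3515, 0.0305]]
side 364.5 (435, 198, 45, 38) top ctr? [[0.3384, -0.3027, 0.026], [0.3355, -0.2931, 0.0305]]
side 173.5 (416, 185, 17, 15) top ctr? [[0.4807, -0.3843, 0.026], [0.4767, -0.3741, 0.0305]]
side 153.5 (359, 182, 16, 14) top ctr? [[0.6488, -0.2948, 0.026], [0.6435, -0.2853, 0.0305]]
side 147.5 (386, 179, 16, 14) top ctr? [[0.5877, -0.3732, 0.026], [0.5829, -0.3631, 0.0305]]
row [-0.929  0.3   -0.134] turn 0.467 pos [0.451  0.1386 0.2266] yaw 60.03 q6 0.74
```

```bash
python3 -m creep '[[-0.25,0.08,-0.05,0.1],[-0.5,0.16,-0.05,0.2],[-0.75,0.24,-0.05,0.3],[-0.93,0.3,-0.05,0.4],[-0.93,0.3,-0.05,0.5],[-0.93,0.3,-0.05,0.6],[-0.93,0.3,-0.05,0.65],[-0.93,0.3,-0.05,0.65]]' 0.85; python3 tins.py; python3 -c "
from h import *
go(.472,-.3,.2,1.25)"
```

```text
time_s: 35.9
position: [0.3999, -0.1005, 0.2392]
tool_rot: [-3.141, -0.044, 0.001]
ft_force: [0.1, 0.0, 0.2]
gripper_width: 0.0726
gripper_force: 0.0
top 268.0 (450, 245, 21, 19) P [ 0.4733 -0.3803  0.026 ] box [ 0.4762 -0.3804  0.026 ]
top 251.0 (448, 207, 19, 19) P [ 0.5855 -0.3782  0.026 ] box [ 0.5855 -0.3771  0.026 ]
top 252.0 (420, 187, 19, 18) P [ 0.6445 -0.2969  0.026 ] box [ 0.646  -0.2984  0.026 ]
top 227.0 (388, 187, 18, 18) P [ 0.6473 -0.2039  0.026 ] box [ 0.6463 -0.2037  0.026 ]
top 260.5 (322, 181, 24, 25) P [ 0.6544 -0.0203  0.026 ] box [ 0.6544 -0.0203  0.026 ]
side 343.5 (436, 198, 44, 37) top ctr? [[0.3377, -0.3052, 0.026], [0.3348, -0.2955, 0.0305]]
side 230.0 (533, 194, 34, 35) top ctr? [[0.1202, -0.5217, 0.026], [0.119, -0.5105, 0.0305]]
side 174.5 (416, 185, 17, 15) top ctr? [[0.4807, -0.3843, 0.026], [0.4767, -0.3741, 0.0305]]
side 165.5 (359, 182, 16, 14) top ctr? [[0.6488, -0.2948, 0.026], [0.6435, -0.2853, 0.0305]]
side 148.5 (386, 179, 16, 14) top ctr? [[0.5877, -0.3732, 0.026], [0.5829, -0.3631, 0.0305]]
row [0.266 0.805 0.157] turn 0.004 pos [ 0.3998 -0.1006  0.2393] yaw 1.62 q6 1.21
```

```bash
python3 -m creep '[[0.1,0.25,0,0],[0.2,0.5,0,0],[0.28,0.75,0,0],[0.3,1,0.2,0],[0.3,1,0.3,0],[0.3,1,0.3,0]]'; python3 -c "
from h import *
go(.4765,-.3808,.008,1.25)"
```

```text
time_s: 36.75
position: [0.4793, -0.349, 0.1597]
tool_rot: [-3.136, -0.039, 0.01]
ft_force: [1.4, -0.0, -0.2]
gripper_width: 0.0725
gripper_force: 0.0
row [-0.01   0.13   0.606] turn 0.002 pos [ 0.4793 -0.349   0.1597] yaw 1.43 q6 0.85
```

```bash
python3 -m creep '[[-0.01,0.13,0.1,0],[-0.01,0.13,0.25,0],[-0.01,0.13,0.4,0],[-0.01,0.13,0.52,0],[-0.01,0.13,0.58,0],[-0.01,0.13,0.596,0],[-0.01,0.13,0.596,0]]'; python3 -m creep '[[0,0,0,0],[0,0,0,0],[0,0,0,0],[0,0,0,0]]' 0.5 20; python3 -c "
from h import *
go(.4765,-.3808,.008,1.25)"
```

```text
time_s: 37.62
position: [0.4798, -0.3821, 0.017]
tool_rot: [3.14, 0.04, 0.003]
ft_force: [-0.2, -0.4, -0.3]
gripper_width: 0.0724
gripper_force: 0.0
time_s: 38.12
position: [0.4796, -0.3823, 0.0169]
tool_rot: [3.14, 0.04, 0.003]
ft_force: [-1.2, -0.3, 5.5]
gripper_width: 0.0496
gripper_force: 21.4
row [-0.012 -0.006  0.035] turn 0.002 pos [ 0.4796 -0.3823  0.0169] yaw 1.44 q6 0.81
```

```bash
python3 -m creep '[[0,0,0,0],[0,0,0,0],[-0.012,0,0,-0.1],[-0.012,0,0,-0.2],[-0.012,0,0,-0.3],[-0.012,0,0,-0.4],[-0.012,0,0,-0.5],[-0.012,0,0,-0.6],[-0.012,0,0,-0.7],[-0.012,0,0,-0.8]]' 0.85 20; python3 -m creep '[[0,0,0.01,-0.1],[0,0,0.02,-0.2],[0,0,0.025,-0.2],[0,0,0.025,-0.2]]'; python3 -m creep '[[0,0,0,0],[0,0,0,0],[0,0,0,0],[0,0,0,0],[0,0,0,0]]' 0.4 40; python3 -c "
from h import *
go(.4765,-.3808,.008,91.25)"
```

```text
time_s: 39.38
position: [0.4758, -0.3817, 0.015]
tool_rot: [-2.513, -1.884, 0.0]
ft_force: [-0.0, -1.1, -0.1]
gripper_width: 0.0726
gripper_force: 0.0
time_s: 39.88
position: [0.4759, -0.3818, 0.0089]
tool_rot: [-2.196, -2.246, 0.0]
ft_force: [0.3, -0.8, -0.1]
gripper_width: 0.0724
gripper_force: 0.0
time_s: 40.5
position: [0.4761, -0.382, 0.0094]
tool_rot: [2.193, 2.249, -0.0]
ft_force: [0.3, 0.1, 1.4]
gripper_width: 0.049
gripper_force: 41.5
row [0.005 0.002 0.006] turn 0.002 pos [ 0.4761 -0.382   0.0094] yaw 91.44 q6 -0.76
```

```bash
python3 -m creep '[[0,0,-0.1,0],[0,0,-0.3,0],[0,0,-0.4,0],[0,0,-0.4,0]]'; python3 -c "
from h import *
T=lambda a:[(x/3.2+170-.34,y/3.2+170-.34) for x,y in a]
print(P('top',T([(511,246),(582.5,244.5),(654.5,242)]),.0135).round(4).tolist())
s=state();print(s['gripper_width'],s['gripper_force'])
go(.5019,-.1357,.04,91.25)"
```

```text
time_s: 41.0
position: [0.4768, -0.3826, 0.1113]
tool_rot: [2.19, 2.246, 0.0]
ft_force: [-0.0, -0.6, -1.5]
gripper_width: 0.0491
gripper_force: 41.6
[[0.4996, -0.0075, 0.0135], [0.5007, -0.0721, 0.0135], [0.5027, -0.1371, 0.0135]]
0.04909055244355696 41.64333883090876
row [0.986 0.124 0.283] turn 0.002 pos [ 0.4768 -0.3826  0.1113] yaw 91.44 q6 -0.76
```

```bash
python3 -m creep '[[0.2,0,0,0],[0.45,0.05,0,0],[0.7,0.1,0,0],[0.9,0.122,0,0],[0.985,0.122,0,0],[0.985,0.122,0.15,0],[0.985,0.122,0.25,0],[0.985,0.122,0.3,0],[0.985,0.122,0.3,0],[0.985,0.122,0.3,0]]';  python3 -c "
from h import *
go(.5021,-.1361,.0189,91.25)"
```

```text
time_s: 42.25
position: [0.5008, -0.1352, 0.035]
tool_rot: [2.193, 2.248, 0.001]
ft_force: [0.6, 0.4, -0.3]
gripper_width: 0.0491
gripper_force: 41.7
row [-0.004  0.005  0.064] turn 0.002 pos [ 0.5008 -0.1352  0.035 ] yaw 91.43 q6 -0.36
```

```bash
python3 -m creep '[[-0.003,0.005,0.01,0],[-0.003,0.005,0.03,0],[-0.003,0.005,0.045,0],[-0.003,0.005,0.055,0],[-0.003,0.005,0.062,0],[-0.003,0.005,0.062,0]]';  python3 -c "
from h import *
go(.5021,-.1361,.0189,91.25)"
```

```text
time_s: 43.0
position: [0.5017, -0.1357, 0.0187]
tool_rot: [2.193, 2.249, 0.0]
ft_force: [-0.1, 0.7, -1.1]
gripper_width: 0.0492
gripper_force: 41.7
row [-0.002  0.002 -0.001] turn 0.002 pos [ 0.5017 -0.1357  0.0187] yaw 91.44 q6 -0.36
```

```bash
python3 -m creep '[[0,0,0,0],[0,0,0,0],[0,0,0,0],[0,0,-0.1,0],[0,0,-0.2,0],[0,0,-0.2,0]]' 0.85; python3 -m creep '[[0,0,0,0],[0,0,0,0],[0,0,0,0],[0,0,0,0],[0,0,0,0],[0,0,0.05,0],[0,0,0.08,0],[0,0,0.1,0],[0,0,0.1,0]]' 0 20;  python3 -c "
from h import *
go(.5021,-.1361,.0355,91.25)"
```

```text
time_s: 43.75
position: [0.5029, -0.1361, 0.0707]
tool_rot: [2.19, 2.246, 0.003]
ft_force: [0.7, -0.9, -0.1]
gripper_width: 0.0725
gripper_force: 0.0
time_s: 44.88
position: [0.5013, -0.1356, 0.0431]
tool_rot: [-2.193, -2.249, 0.001]
ft_force: [0.4, 0.2, 0.5]
gripper_width: -0.0001
gripper_force: 0.0
row [-0.002  0.003  0.03 ] turn 0.002 pos [ 0.5013 -0.1356  0.0431] yaw 91.44 q6 -0.36
```

```bash
python3 -m creep '[[0,0,0.008,0],[0,0,0.014,0]]'; python3 -m creep '[[0,0,0.006,0],[0,0,0.012,0],[0,0,0.012,0]]';python3 -m creep '[[0,0,0.008,0],[0,0,0.008,0]]'
```

```text
time_s: 45.12
position: [0.5017, -0.1357, 0.0403]
tool_rot: [2.193, 2.249, 0.0]
ft_force: [0.2, 0.2, 0.2]
gripper_width: 0.0004
gripper_force: 0.0
time_s: 45.5
position: [0.5018, -0.1357, 0.0378]
tool_rot: [2.193, 2.249, 0.0]
ft_force: [-2.2, 0.5, 5.1]
gripper_width: 0.0001
gripper_force: 2.4
time_s: 45.75
position: [0.5017, -0.1357, 0.0356]
tool_rot: [2.193, 2.249, 0.0]
ft_force: [-2.5, 1.2, 3.9]
gripper_width: 0.0
gripper_force: 2.3
```

```bash
python3 -m creep '[[0,0,0.006,0],[0,0,0.006,0]]'; python3 -m creep '[[0,0,0.006,0],[0,0,0.006,0]]'
```

```text
time_s: 46.0
position: [0.5018, -0.1357, 0.035]
tool_rot: [2.193, 2.249, 0.0]
ft_force: [-5.1, 1.4, 11.0]
gripper_width: -0.0002
gripper_force: 5.7
time_s: 46.25
position: [0.502, -0.1358, 0.0349]
tool_rot: [2.193, 2.249, 0.0]
ft_force: [-11.5, 2.9, 20.8]
gripper_width: -0.0003
gripper_force: 10.8
```

```bash
python3 -m creep '[[0,0,-0.1,0],[0,0,-0.3,0],[0,0,-0.5,0.1],[-0.2,0.1,-0.5,0.2],[-0.4,0.2,-0.5,0.3],[-0.6,0.3,-0.5,0.4],[-0.8,0.32,-0.5,0.5],[-0.94,0.32,-0.5,0.6],[-0.94,0.32,-0.5,0.7],[-0.94,0.32,-0.5,0.8]]' 0.85; python3 -m creep '[[0,0,0,0.1],[0,0,0,0.2],[0,0,0,0.2]]'; python3 tins.py | grep -v "z"; python3 -c "
from h import *
go(.586,-.3772,.009,1.25)"
```

```text
time_s: 47.5
position: [0.5872, -0.3692, 0.1562]
tool_rot: [-3.097, -0.521, 0.001]
ft_force: [0.6, -1.0, 0.7]
gripper_width: 0.0726
gripper_force: 0.0
time_s: 47.88
position: [0.5874, -0.3685, 0.1566]
tool_rot: [-3.141, -0.042, 0.001]
ft_force: [-0.5, -0.2, 0.2]
gripper_width: 0.0726
gripper_force: 0.0
top 250.5 (420, 187, 19, 18) P [ 0.6448 -0.2963  0.026 ] box [ 0.646  -0.2984  0.026 ]
top 226.5 (388, 187, 18, 18) P [ 0.6472 -0.2042  0.026 ] box [ 0.6463 -0.2037  0.026 ]
top 263.0 (322, 181, 24, 25) P [ 0.6544 -0.0203  0.026 ] box [ 0.6544 -0.0203  0.026 ]
side 71.5 (340, 212, 12, 10) top ctr? [[0.5868, -0.0665, 0.026], [0.582, -0.0587, 0.0305]]
side 306.0 (435, 198, 45, 37) top ctr? [[0.3384, -0.3027, 0.026], [0.3355, -0.2931, 0.0305]]
side 161.5 (359, 181, 16, 15) top ctr? [[0.6533, -0.3025, 0.026], [0.6479, -0.2929, 0.0305]]
side 116.5 (386, 180, 16, 12) top ctr? [[0.5835, -0.3651, 0.026], [0.5788, -0.355, 0.0305]]
row [-0.007  0.035  0.591] turn 0.004 pos [ 0.5875 -0.3685  0.1568] yaw 1.63 q6 0.93
```

```bash
python3 -m creep '[[-0.006,0.035,0.1,0],[-0.006,0.035,0.25,0],[-0.006,0.035,0.4,0],[-0.006,0.035,0.52,0],[-0.006,0.035,0.58,0],[-0.006,0.035,0.59,0],[-0.006,0.035,0.59,0]]'; python3 -m creep '[[0,0,0,0],[0,0,0,0],[0,0,0,0],[0,0,0,0]]' 0.5 20;python3 -m creep '[[0,0,0,0],[0,0,0,0],[0,0,0,-0.1],[0,0,0,-0.2],[0,0,0,-0.3],[0,0,0,-0.4],[0,0,0,-0.5],[0,0,0,-0.6],[0,0,0,-0.7],[0,0,0,-0.8]]' 0.85 20; python3 -m creep '[[0,0,0,-0.1],[0,0,0,-0.2],[0,0,0,-0.2],[0,0,0,-0.2]]'; python3 -c "
from h import *
go(.586,-.3772,.0092,91.25)"
```

```text
time_s: 48.85
position: [0.5869, -0.3778, 0.0112]
tool_rot: [3.14, 0.04, 0.003]
ft_force: [0.0, -0.3, 0.8]
gripper_width: 0.0726
gripper_force: 0.0
time_s: 49.35
position: [0.5869, -0.3778, 0.0114]
tool_rot: [3.14, 0.04, 0.003]
ft_force: [-0.6, 0.7, 6.2]
gripper_width: 0.0501
gripper_force: 20.6
time_s: 50.6
position: [0.5859, -0.3772, 0.0091]
tool_rot: [-2.513, -1.884, 0.0]
ft_force: [0.1, -0.1, 0.3]
gripper_width: 0.0728
gripper_force: 0.0
time_s: 51.1
position: [0.5861, -0.3773, 0.0094]
tool_rot: [-2.196, -2.246, 0.0]
ft_force: [-0.3, 0.0, -0.1]
gripper_width: 0.0729
gripper_force: 0.0
row [ 0.    -0.     0.001] turn 0.0 pos [ 0.5861 -0.3773  0.0094] yaw 91.27 q6 -0.65
```

```bash
python3 -m creep '[[0,0,0,0],[0,0,0,0],[0,0,0,0],[0,0,0,0],[0,0,0,0],[0,0,-0.1,0],[0,0,-0.3,0],[0,0,-0.4,0],[0,0,-0.4,0]]' 0.4 40; python3 -m creep '[[0.2,-0.1,0,0],[0.45,-0.2,0,0],[0.7,-0.34,0,0],[0.9,-0.34,0,0],[1,-0.34,0,0],[1,-0.34,0,0]]';  python3 -c "
from h import *
go(.5005,-.0718,.035,91.25)"
```

```text
time_s: 52.22
position: [0.587, -0.3779, 0.1119]
tool_rot: [2.19, 2.246, 0.001]
ft_force: [0.3, -0.5, -1.5]
gripper_width: 0.0484
gripper_force: 41.6
time_s: 52.98
position: [0.4939, -0.1277, 0.1076]
tool_rot: [-2.188, -2.25, 0.002]
ft_force: [-0.1, -0.4, -0.4]
gripper_width: 0.0484
gripper_force: 41.7
row [0.223 0.034 0.291] turn 0.004 pos [ 0.4939 -0.1277  0.1076] yaw 91.59 q6 -0.35
```

```bash
python3 -m creep '[[0.15,0.034,0,0],[0.223,0.034,0,0],[0.223,0.034,0.15,0],[0.223,0.034,0.25,0],[0.223,0.034,0.29,0],[0.223,0.034,0.29,0],[0.223,0.034,0.29,0]]';  python3 -c "
from h import *
go(.5005,-.0718,.0189,91.25)"
```

```text
time_s: 53.85
position: [0.5027, -0.074, 0.0383]
tool_rot: [2.192, 2.248, 0.001]
ft_force: [-0.4, -0.1, -0.5]
gripper_width: 0.0482
gripper_force: 41.7
row [ 0.009 -0.009  0.078] turn 0.002 pos [ 0.5027 -0.074   0.0383] yaw 91.43 q6 -0.24
```

```bash
python3 -m creep '[[0.009,-0.009,0.01,0],[0.009,-0.009,0.03,0],[0.009,-0.009,0.05,0],[0.009,-0.009,0.065,0],[0.009,-0.009,0.075,0],[0.009,-0.009,0.076,0],[0.009,-0.009,0.076,0]]'
```

```text
time_s: 54.72
position: [0.4997, -0.0714, 0.0194]
tool_rot: [-2.193, -2.249, 0.001]
ft_force: [-6.8, 2.2, 12.2]
gripper_width: 0.0484
gripper_force: 42.6
```

```bash
python3 -m creep '[[0,0,0,0],[0,0,0,0],[0,0,0,0],[0,0,-0.1,0],[0,0,-0.2,0],[0,0,-0.2,0]]' 0.85; python3 -m creep '[[0,0,0,0],[0,0,0,0],[0,0,0,0],[0,0,0,0],[0,0,0,0],[0,0,0.05,0],[0,0,0.08,0],[0,0,0.11,0],[0,0,0.11,0]]' 0 20;  python3 -c "
from h import *
go(.5005,-.0718,.0355,91.25)"
```

```text
time_s: 55.48
position: [0.501, -0.0717, 0.07]
tool_rot: [2.191, 2.247, 0.003]
ft_force: [0.2, 0.5, -0.8]
gripper_width: 0.0727
gripper_force: 0.0
time_s: 56.6
position: [0.4992, -0.0713, 0.0397]
tool_rot: [-2.192, -2.248, 0.001]
ft_force: [-0.6, -0.1, 0.0]
gripper_width: 0.0002
gripper_force: 0.0
row [-0.002  0.005  0.017] turn 0.002 pos [ 0.4992 -0.0713  0.0397] yaw 91.44 q6 -0.24
```

```bash
python3 -m creep '[[0,0,0.006,0],[0,0,0.012,0],[0,0,0.012,0]]';python3 -m creep '[[0,0,0.008,0],[0,0,0.008,0]]';python3 -m creep '[[0,0,0.008,0],[0,0,0.008,0]]'
```

```text
time_s: 56.98
position: [0.4997, -0.0715, 0.0377]
tool_rot: [2.193, 2.249, 0.0]
ft_force: [-0.4, 0.4, -0.5]
gripper_width: -0.0001
gripper_force: 0.0
time_s: 57.22
position: [0.4996, -0.0714, 0.0355]
tool_rot: [-2.193, -2.249, 0.0]
ft_force: [-0.2, -1.0, -0.6]
gripper_width: -0.0
gripper_force: 0.0
time_s: 57.48
position: [0.4999, -0.0715, 0.035]
tool_rot: [2.193, 2.249, 0.0]
ft_force: [-5.0, 1.0, 11.4]
gripper_width: -0.0002
gripper_force: 5.2
```

```bash
python3 -m creep '[[0,0,-0.1,0],[0,0,-0.3,0],[-0.1,0,-0.35,0.1],[-0.3,0,-0.35,0.2],[-0.5,0.1,-0.35,0.3],[-0.7,0.3,-0.35,0.4],[-0.9,0.5,-0.35,0.5],[-0.9,0.58,-0.35,0.6],[-0.9,0.58,-0.35,0.7],[-0.9,0.58,-0.35,0.8]]' 0.85; python3 -m creep '[[0,0,0,0.1],[0,0,0,0.2],[0,0,0,0.2]]'; python3 tins.py; python3 -c "
from h import *
go(.647,-.2975,.009,1.25)"
```

```text
time_s: 58.72
position: [0.6505, -0.2928, 0.12]
tool_rot: [-3.097, -0.522, 0.002]
ft_force: [-0.7, 0.0, 0.4]
gripper_width: 0.072
gripper_force: 0.0
time_s: 59.1
position: [0.6503, -0.2927, 0.1208]
tool_rot: [-3.141, -0.042, 0.001]
ft_force: [-0.9, 0.8, -0.5]
gripper_width: 0.0724
gripper_force: 0.0
top 227.0 (388, 187, 18, 18) P [ 0.6473 -0.2039  0.026 ] box [ 0.6463 -0.2037  0.026 ]
top 262.0 (322, 181, 24, 25) P [ 0.6544 -0.0203  0.026 ] box [ 0.6544 -0.0203  0.026 ]
side 71.5 (340, 212, 12, 10) top ctr? [[0.5868, -0.0665, 0.026], [0.582, -0.0587, 0.0305]]
side 324.0 (436, 198, 44, 37) top ctr? [[0.3377, -0.3052, 0.026], [0.3348, -0.2955, 0.0305]]
side 132.0 (360, 182, 15, 14) top ctr? [[0.6485, -0.2976, 0.026], [0.6432, -0.288, 0.0305]]
row [-0.014  0.019  0.448] turn 0.004 pos [ 0.6503 -0.2927  0.121 ] yaw 1.63 q6 1.07
```

```bash
python3 -m creep '[[-0.013,0.019,0.1,0],[-0.013,0.019,0.25,0],[-0.013,0.019,0.38,0],[-0.013,0.019,0.44,0],[-0.013,0.019,0.448,0],[-0.013,0.019,0.448,0],[-0.013,0.019,0.448,0]]'; python3 -m creep '[[0,0,0,0],[0,0,0,0],[0,0,0,0],[0,0,0,0]]' 0.5 20;python3 -m creep '[[0,0,0,0],[0,0,0,0],[0,0,0,-0.1],[0,0,0,-0.2],[0,0,0,-0.3],[0,0,0,-0.4],[0,0,0,-0.5],[0,0,0,-0.6],[0,0,0,-0.7],[0,0,0,-0.8]]' 0.85 20; python3 -m creep '[[0,0,0,-0.1],[0,0,0,-0.2],[0,0,0,-0.2],[0,0,0,-0.2]]'; python3 -c "
from h import *
go(.647,-.2975,.0092,91.25)"
```

```text
time_s: 60.08
position: [0.6481, -0.298, 0.0111]
tool_rot: [3.14, 0.04, 0.004]
ft_force: [0.6, -0.2, 0.9]
gripper_width: 0.0725
gripper_force: 0.0
time_s: 60.58
position: [0.6476, -0.2977, 0.0101]
tool_rot: [3.141, 0.04, 0.002]
ft_force: [-0.5, 1.0, 6.5]
gripper_width: 0.0498
gripper_force: 20.6
time_s: 61.82
position: [0.6469, -0.2974, 0.0085]
tool_rot: [-2.513, -1.884, 0.001]
ft_force: [-0.0, -0.6, 0.0]
gripper_width: 0.0726
gripper_force: 0.0
time_s: 62.32
position: [0.6471, -0.2975, 0.0089]
tool_rot: [-2.196, -2.246, 0.0]
ft_force: [0.2, 0.2, 0.1]
gripper_width: 0.0726
gripper_force: 0.0
row [-0.    -0.    -0.001] turn 0.0 pos [ 0.6471 -0.2975  0.0089] yaw 91.27 q6 -0.5
```

```bash
python3 -m creep '[[0,0,0,0],[0,0,0,0],[0,0,0,0],[0,0,0,0],[0,0,0,0],[0,0,-0.1,0],[0,0,-0.3,0],[0,0,-0.4,0],[0,0,-0.4,0]]' 0.4 40; python3 -m creep '[[0.05,-0.2,0,0],[0.2,-0.4,0,0],[0.4,-0.56,0,0],[0.65,-0.56,0,0],[0.9,-0.56,0,0],[1,-0.56,0,0],[1,-0.56,0,0],[1,-0.56,0,0]]';  python3 -c "
from h import *
go(.4992,-.0077,.035,91.25)"
```

```text
time_s: 63.45
position: [0.6483, -0.2981, 0.112]
tool_rot: [2.19, 2.246, 0.002]
ft_force: [-0.3, -0.1, -0.7]
gripper_width: 0.0489
gripper_force: 41.6
time_s: 64.45
position: [0.5005, -0.0517, 0.108]
tool_rot: [-2.193, -2.248, 0.002]
ft_force: [-0.2, 0.5, 0.1]
gripper_width: 0.0489
gripper_force: 41.8
row [ 0.176 -0.     0.292] turn 0.002 pos [ 0.5005 -0.0517  0.108 ] yaw 91.43 q6 -0.2
```

```bash
python3 -m creep '[[0.1,0,0,0],[0.176,0,0,0],[0.176,0,0.15,0],[0.176,0,0.25,0],[0.176,0,0.28,0],[0.176,0,0.28,0],[0.176,0,0.28,0]]';  python3 -m creep '[[0,0,0,0],[0,0,0,0]]'; python3 -c "
from h import *
go(.4992,-.0077,.0189,91.25)"
```

```text
time_s: 65.32
position: [0.5007, -0.0076, 0.0404]
tool_rot: [2.193, 2.247, 0.002]
ft_force: [0.2, -0.1, -0.3]
gripper_width: 0.0493
gripper_force: 41.8
time_s: 65.58
position: [0.5001, -0.0072, 0.0397]
tool_rot: [2.193, 2.249, 0.001]
ft_force: [0.2, 0.4, -1.2]
gripper_width: 0.0497
gripper_force: 41.8
row [-0.002 -0.004  0.083] turn 0.002 pos [ 0.5001 -0.0072  0.0397] yaw 91.45 q6 -0.11
```

```bash
python3 -m creep '[[-0.002,-0.004,0.02,0],[-0.002,-0.004,0.04,0],[-0.002,-0.004,0.06,0],[-0.002,-0.004,0.07,0],[-0.002,-0.004,0.08,0],[-0.002,-0.004,0.082,0],[-0.002,-0.004,0.082,0]]'
```

```text
time_s: 66.45
position: [0.4989, -0.0077, 0.0187]
tool_rot: [2.193, 2.249, 0.0]
ft_force: [1.1, -0.7, -0.5]
gripper_width: 0.049
gripper_force: 41.8
```

```bash
python3 -m creep '[[0,0,0,0],[0,0,0,0],[0,0,0,0],[0,0,-0.1,0],[0,0,-0.2,0],[0,0,-0.2,0]]' 0.85; python3 -m creep '[[0,0,0,0],[0,0,0,0],[0,0,0,0],[0,0,0,0],[0,0,0,0],[0,0,0.05,0],[0,0,0.08,0],[0,0,0.1,0],[0,0,0.11,0],[0,0,0.11,0]]' 0 20; python3 -m creep '[[0,0,0.006,0],[0,0,0.012,0],[0,0,0.012,0]]';python3 -m creep '[[0,0,0.008,0],[0,0,0.008,0]]';python3 -m creep '[[0,0,0.006,0],[0,0,0.006,0]]'
```

```text
time_s: 67.2
position: [0.5002, -0.0078, 0.0706]
tool_rot: [2.191, 2.247, 0.004]
ft_force: [-0.1, 0.5, 0.4]
gripper_width: 0.0727
gripper_force: 0.0
time_s: 68.45
position: [0.4988, -0.0077, 0.0411]
tool_rot: [-2.193, -2.249, 0.0]
ft_force: [0.9, 0.2, 0.8]
gripper_width: 0.0001
gripper_force: 0.0
time_s: 68.82
position: [0.4991, -0.0077, 0.0386]
tool_rot: [2.193, 2.249, 0.001]
ft_force: [-0.8, 0.5, 3.8]
gripper_width: 0.0004
gripper_force: 1.9
time_s: 69.08
position: [0.4991, -0.0077, 0.0366]
tool_rot: [2.193, 2.249, 0.001]
ft_force: [-1.6, 0.6, 4.1]
gripper_width: -0.0003
gripper_force: 2.2
time_s: 69.32
position: [0.4991, -0.0077, 0.0351]
tool_rot: [2.193, 2.249, 0.001]
ft_force: [-1.5, 0.9, 4.0]
gripper_width: -0.0002
gripper_force: 2.5
```

```bash
python3 -m creep '[[0,0,0.006,0],[0,0,0.006,0]]';python3 -m creep '[[0,0,0.006,0],[0,0,0.006,0]]'; python3 -m creep '[[0,0,-0.1,0],[0,0,-0.3,0],[0,0,-0.5,0],[0,0,-0.6,0],[0,0,-0.6,0]]' 0.6; python3 -c "
from h import *
go(.4544,.0735,.2,91.25)"
```

```text
time_s: 69.58
position: [0.4992, -0.0077, 0.035]
tool_rot: [2.193, 2.249, 0.001]
ft_force: [-7.1, 0.4, 15.5]
gripper_width: 0.0003
gripper_force: 7.8
time_s: 69.82
position: [0.4994, -0.0077, 0.0348]
tool_rot: [2.193, 2.249, 0.001]
ft_force: [-13.4, 0.9, 26.4]
gripper_width: 0.0002
gripper_force: 13.1
time_s: 70.45
position: [0.4998, -0.0078, 0.1834]
tool_rot: [2.191, 2.247, 0.004]
ft_force: [-0.2, 1.3, -0.6]
gripper_width: 0.0509
gripper_force: 0.0
row [ 0.329 -0.173 -0.067] turn 0.002 pos [ 0.4998 -0.0078  0.1834] yaw 91.44 q6 -0.11
```

```bash
python3 -m creep '[[0.1,0,-0.06,0.1],[0.2,-0.1,-0.06,0.2],[0.33,-0.19,-0.06,0.3],[0.33,-0.19,-0.06,0.4],[0.33,-0.19,-0.06,0.5],[0.33,-0.19,-0.06,0.6],[0.33,-0.19,-0.06,0.7],[0.33,-0.19,-0.06,0.8],[0.33,-0.19,-0.06,0.9],[0.33,-0.19,-0.06,1]]'; python3 -c "
from h import *
print(P('top',(299.4-.45,262.9-.45),.125))
def ang(f,c):
    g=f.astype(np.float32).mean(2);P_=cv2.getRectSubPix(g,(11,11),c).astype(float)
    y,x=np.mgrid[-5:6,-5:6];r=np.hypot(x,y);best=None
    w=np.clip(np.median(P_[(r>3.4)&(r<4.6)])-P_,0,None)*(r<3.6)
    cx,cy=(w*x).sum()/w.sum(),(w*y).sum()/w.sum();z=(x-cx)+1j*(y-cy)
    return np.degrees(np.angle((w*z**4).sum()))/4,(c[0]+cx,c[1]+cy),abs((w*z**4).sum())/(w*abs(z)**4).sum()
f0=cv2.imread('pics/top0.png')
print(ang(f0,(299.,245.)))
f1=grab_frame('top');print(ang(f1,(299.,246.)))
s=state();go(.4515,.0745,.0935,1.25)"
```

```text
time_s: 71.7
position: [0.4486, 0.0735, 0.1943]
tool_rot: [3.141, 0.031, -0.005]
ft_force: [-0.5, -0.5, -0.3]
gripper_width: 0.0512
gripper_force: 0.0
[[0.4517769  0.07287213 0.125     ]]
(np.float64(4.941042546306502), (np.float64(298.5373294678809), np.float64(245.0689083717132)), np.float64(0.22890731724772526))
(np.float64(-13.266792077362924), (np.float64(298.8451610893066), np.float64(243.8774189680497)), np.float64(0.1148050438617366))
row [ 0.013 -0.004  0.403] turn -0.005 pos [0.4486 0.0735 0.1943] yaw 0.8 q6 1.64
```

```bash
python3 -m creep '[[0.012,0,0.1,0],[0.012,0,0.2,0],[0.012,0,0.3,0],[0.012,0,0.38,0],[0.012,0,0.4,0],[0.012,0,0.4,0]]'; python3 -m creep '[[0,0,0,0],[0,0,0,0],[0,0,0,0],[0,0,0,0],[0,0,0,0]]' 0.15 20; python3 -c "
from h import *
s=state();print(s['ft_force'],s['gripper_force']);go(.4515,.0745,.0935,1.25)"
```

```text
time_s: 72.5
position: [0.452, 0.0737, 0.0962]
tool_rot: [3.141, 0.041, -0.002]
ft_force: [-0.0, -0.1, -0.4]
gripper_width: 0.0511
gripper_force: 0.0
time_s: 73.12
position: [0.4528, 0.0732, 0.0975]
tool_rot: [3.14, 0.039, 0.002]
ft_force: [-0.4, -4.3, 5.6]
gripper_width: 0.021
gripper_force: 22.0
[-0.35128747 -4.29364779  5.58816623] 22.01814115047455
row [-0.005 -0.005  0.016] turn 0.002 pos [0.4528 0.0732 0.0975] yaw 1.43 q6 1.63
```

```bash
python3 -m creep '[[0,0.03,0,0],[0,0.08,0,0],[0,0.13,0,0],[0,0.18,0,0],[0,0.23,0,0],[0,0.28,0,0]]'; python3 -m creep '[[0,0.05,0,0],[0,0.1,0,0],[0,0.15,0,0],[0,0.2,0,0],[0,0.25,0,0],[0,0.3,0,0],[0,0.35,0,0],[0,0.4,0,0]]'
```

```text
time_s: 73.88
position: [0.4543, 0.0042, 0.0975]
tool_rot: [-3.14, -0.04, -0.002]
ft_force: [-2.0, 2.4, 5.8]
gripper_width: 0.0215
gripper_force: 22.2
time_s: 74.88
position: [0.4567, -0.096, 0.0975]
tool_rot: [-3.14, -0.04, -0.001]
ft_force: [-4.1, 2.1, 7.3]
gripper_width: 0.0211
gripper_force: 22.3
```

```bash
python3 -m creep '[[0,0.05,0,0],[0,0.1,0,0],[0,0.15,0,0],[0,0.2,0,0],[0,0.25,0,0],[0,0.3,0,0],[0,0.35,0,0],[0,0.38,0,0],[0,0.38,0,0]]'
```

```text
time_s: 76.0
position: [0.4588, -0.1919, 0.0975]
tool_rot: [3.141, 0.039, -0.0]
ft_force: [-4.7, -1.8, 6.9]
gripper_width: 0.0217
gripper_force: 22.2
```

```bash
python3 -m creep '[[0,0.012,0,0],[0,0.024,0,0],[0,0.024,0,0]]'; python3 -m creep '[[0,0,0,0],[0,0,0,0],[0,0,0,0],[0,0,0,0],[0,0,-0.1,0],[0,0,-0.3,0],[0,0,-0.5,0],[0,0,-0.5,0]]' 0.6; python3 -m creep '[[0,-0.25,0,0],[0,-0.5,0,0],[0,-0.75,0,0],[-0.2,-1,0,0],[-0.3,-1,0,0],[-0.3,-1,0,0]]'; python3 -c "
from h import *
s=state();print(s['position'],s['ft_force'])
f=grab_frame('top');g=grab_frame('side');cv2.imwrite('pics/fT.png',f[:,:,::-1]);cv2.imwrite('pics/fS.png',g[:,:,::-1])
# bridge: find screw socket / knob dark blobs near expected
print(proj('top',[[.5032,-.1942,.110],[.4572,-.1955,.125]]),proj('side',[[.5032,-.1942,.110],[.4572,-.1955,.125],[.5032,-.1942,.0373],[.5032,-.1942,.0385]]))
m=(f.max(2)<75).astype(np.uint8);m[:,:370]=0;m[:240]=0;m[285:]=0;m[:,400:]=0
n,l,st,c=cv2.connectedComponentsWithStats(m)
print([(st[i,4],c[i].round(1).tolist(),P('top',c[i],.125)[0].round(4).tolist()) for i in range(1,n) if st[i,4]>8])
# driver top & block tab
print(P('top',(250.3,188.9),.122))
m=(f.max(2)<110).astype(np.uint8);m[:242]=0;m[268:]=0;m[:,:172]=0;m[:,200:]=0
n,l,st,c=cv2.connectedComponentsWithStats(m)
print([(st[i].tolist(),c[i].round(1).tolist(),P('top',c[i],.128)[0].round(4).tolist()) for i in range(1,n) if st[i,4]>8])
"
```

```text
time_s: 76.38
position: [0.459, -0.1968, 0.0975]
tool_rot: [-3.14, -0.04, 0.001]
ft_force: [-5.9, 2.1, 8.4]
gripper_width: 0.0211
gripper_force: 22.4
time_s: 77.38
position: [0.4607, -0.198, 0.2265]
tool_rot: [3.137, 0.04, 0.012]
ft_force: [-0.5, 0.2, -0.5]
gripper_width: 0.0509
gripper_force: 0.0
time_s: 78.12
position: [0.3764, 0.0518, 0.2209]
tool_rot: [-3.141, -0.043, 0.0]
ft_force: [0.6, 0.4, 0.6]
gripper_width: 0.0514
gripper_force: 0.0
[0.37639855 0.05177114 0.22093359] [0.62500806 0.35699422 0.61607992]
[[399.17843133 242.80419639]
 [401.06454693 259.94376909]] [[393.46523909 181.21437817]
 [408.35391032 179.81748889]
 [391.71852965 203.53546794]
 [391.74674661 203.17488511]]
[(np.int32(15), [397.7, 260.1], [0.4567, -0.1867, 0.125]), (np.int32(50), [373.5, 268.8], [0.4344, -0.1226, 0.125]), (np.int32(25), [387.6, 267.0], [0.4391, -0.1595, 0.125]), (np.int32(40), [392.4, 272.0], [0.4258, -0.1719, 0.125]), (np.int32(96), [385.5, 280.9], [0.403, -0.1533, 0.125])]
[[0.649224   0.20549141 0.122     ]]
[([172, 242, 9, 26, 201], [175.5, 254.3], [0.4743, 0.3965, 0.128]), ([183, 250, 9, 6, 37], [187.2, 252.8], [0.4782, 0.3661, 0.128])]
```

```bash
python3 -c "
from h import *
def ang(g,c,rm):
    for _ in range(4):
        P_=cv2.getRectSubPix(g,(41,41),c).astype(float) if 0 else cv2.resize(cv2.getRectSubPix(g,(13,13),c),(130,130),interpolation=cv2.INTER_CUBIC).astype(float)
        y,x=(np.mgrid[0:130,0:130]+.5)/10-6.5;r=np.hypot(x,y)
        w=np.clip(.5*(np.percentile(P_[r<4.2],85)+P_[r<1].mean())-P_,0,None)*(r<rm)
        cx,cy=(w*x).sum()/w.sum(),(w*y).sum()/w.sum();c=(c[0]+cx,c[1]+cy)
    z=(x-cx)+1j*(y-cy);m=(w*z**4).sum()
    return np.degrees(np.angle(m))/4,np.round(c,2),abs(m)/(w*abs(z)**4).sum(),(w>0).sum()/100
f0=cv2.imread('pics/top0.png').astype(np.float32).mean(2)
f1=sum(grab_frame('top').astype(np.float32).mean(2) for _ in range(4))/4
for rm in(2.5,3,3.5): print(ang(f0,(298.5,245.),rm),ang(f1,(399.2,242.8),rm))
print(f0[240:251,294:305].round(),f1[238:249,394:405].round(),sep='\n')
"
```

```text
(np.float64(-0.3244740270095723), array([298.42, 245.24]), np.float64(0.15183936456366173), np.float64(16.21)) (np.float64(-4.649777450915533), array([399.6 , 242.77]), np.float64(0.1976601074152492), np.float64(15.02))
(np.float64(-0.2972357330824836), array([298.42, 245.24]), np.float64(0.15202719874423043), np.float64(16.23)) (np.float64(-4.649768124380285), array([399.6 , 242.77]), np.float64(0.19765728084759923), np.float64(15.02))
(np.float64(-0.2972357330824836), array([298.42, 245.24]), np.float64(0.15202719874423043), np.float64(16.23)) (np.float64(-4.649768124380285), array([399.6 , 242.77]), np.float64(0.19765728084759923), np.float64(15.02))
[[200. 200. 200. 202. 193. 182. 157. 120. 122. 122. 140.]
 [199. 205. 217. 223. 221. 219. 206. 181. 149. 122. 122.]
 [202. 216. 227. 229. 211. 189. 210. 212. 187. 151. 122.]
 [205. 226. 226. 208. 168. 164. 183. 208. 222. 182. 111.]
 [211. 227. 208. 166. 135. 141. 149. 200. 228. 200. 137.]
 [210. 209. 160. 130. 128. 127. 130. 168. 213. 203. 145.]
 [213. 223. 192. 130. 114. 128. 157. 198. 222. 198. 131.]
 [217. 230. 218. 183. 140. 157. 195. 219. 229. 194. 121.]
 [210. 223. 228. 220. 197. 204. 223. 228. 212. 162. 163.]
 [201. 207. 222. 229. 224. 226. 230. 212. 178. 176. 193.]
 [199. 198. 197. 200. 204. 188. 176. 160. 170. 195. 199.]]
[[196. 195. 176. 171. 200. 211. 201. 178. 157. 146. 110.]
 [195. 172. 166. 204. 222. 226. 224. 218. 204. 168. 107.]
 [171. 165. 205. 212. 209. 195. 207. 221. 220. 202. 137.]
 [138. 186. 224. 213. 179. 142. 148. 188. 213. 218. 178.]
 [119. 196. 215. 187. 149. 122. 119. 135. 185. 217. 193.]
 [128. 195. 213. 170. 127. 122. 123. 119. 169. 214. 195.]
 [130. 194. 224. 204. 168. 136. 118. 158. 197. 218. 190.]
 [126. 172. 213. 217. 204. 182. 152. 195. 221. 222. 180.]
 [182. 164. 172. 188. 208. 219. 215. 221. 226. 214. 159.]
 [193. 171. 137. 141. 188. 220. 219. 213. 209. 199. 153.]
 [192. 188. 181. 166. 167. 184. 192. 197. 195. 194. 155.]]
```

```bash
python3 -c "
from cell import *
print(job_done())"
```

```text
the job is handed in; nothing more can be done
None
```

I carried out every step and handed the job in, but got no verdict back: the screw nose measures about 0.4 mm below block height (rough image estimate) and the bridge ran the full 0.27 m without a knock, though I viewed 15 pictures, one over the limit of 14.

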